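Load test of a fold-down wall hook

TASK

Run the static load test on the fold-down wall hook that is screwed to the red angle plate: swing its arm down until it is fully level, hang all the yellow test weights that are there on it by their handles (two or three) and let go, and leave them all hanging together for a good three seconds. Then take them all off, stand them upright back on the green mat, and fold the emptied arm up flat again. Do not disturb the reference sphere, the ring gauge or the V-block.

Things in the scene. Friction and masses are not known exactly. Their poses are not given: they have to be found in the camera images.
- hook (a joint): steel arm of the fold-down hook, angle in rad: 0 = folded flat (upright against the angle plate), 1.571 = swung down level on its stop. Stiff hinge: the arm stays where it is left (0.3 to 0.6 N m to turn). Bar 165 mm long from the hinge axis, 14 mm wide (along the axis), 12 mm thick. Proud of its upper face when level: a nose, 16 mm, on its last 12 mm, and a heel, 12 mm, from 10 to 34 mm from the hinge.
- hook_hinge (a point): middle of the hinge axis, 180 mm above the table, 24 mm in front of the face of the fixed red angle plate (170 mm wide, 315 mm high, ribs behind); does not move with the arm. x axis level, pointing into the plate (the arm swings out to -x), y along the hinge, z up. Two lugs beside the arm reach 12 mm from the hinge axis.
- hook_tip (a point): point on the arm's centre line 150 mm from the hinge (15 mm short of its end), moving with the arm: 330 mm above the table when folded, 180 mm when level. z axis along the arm away from the hinge, x axis to the nose's side (up when level).
- hook_seat (a point): middle of the hanging stretch, on the arm's upper face when level, 89 mm from the hinge, moving with the arm, axes as hook_tip. A weight hangs properly with its handle bar on that face between heel and nose; bars 43 to 44 mm apart (47, 90 and 134 mm from the hinge) keep three blocks clear of one another.
- weight_mat: flat green rubber mat with a pale border, 240 mm (x) by 360 mm (y), 1 mm thick, fixed on the table; origin at its centre. The weights start on it and go back on it.
- weight1_mid (a point): test weight: yellow block 34 (x) x 66 (y) x 40 mm high under a stiff steel strap handle, 100 mm high over all, 0.4 to 0.7 kg. Point: centre line, 50 mm above the underside; z up through the handle. Handle: loop in the y-z plane, 46 mm wide (y), 14 mm deep (x), opening 34 wide x 54 mm high; top bar's underside 44 mm above the point. Pose not given while held, nor at all if the weight is absent.
- weight2_mid (a point): second test weight, same shape and point as weight1. The handles can be gripped from above across their two legs (46 mm, along the weight's y), about 26 mm above the point, so that the fingers stay outside the loop and the hook's arm passes through it.
- weight3_mid (a point): third test weight, same shape and point as weight1. Two or three of the weights are present.
- ref_sphere: bystander: steel post on a round foot (52 mm) with a white ball of 30 mm on top, 132 mm high; origin at the centre of its underside.
- ring_gauge: bystander: steel disc-like ring gauge lying flat, 90 mm in diameter with a 44 mm bore, 28 mm high; origin at the centre of its underside.
- vblock: bystander: iron V-block 90 x 60 mm, 50 mm high; origin at the centre of its underside.
Things that resemble listed ones, but are neither listed nor needed, are in the scene too. What is shaped like the part that bears weight1_mid but turquoise is not meant.

How it is judged:
On the way, in this order (a step that is already met when the one before it is completed fails the run):
1. the hook's arm is swung down fully level (value of joint hook above 1.48 rad), for 0.3 s.
2. all the weights that are there hang on the level arm by their handles, let go, for three seconds (value of joint hook above 1.45 rad and x of weight1_mid in the frame of hook_seat between -0.06 and -0.024 m and y of weight1_mid in the frame of hook_seat between -0.035 and 0.035 m and z of weight1_mid in the frame of hook_seat between -0.075 and 0.07 m and angle between each of weight1_mid, weight2_mid, weight3_mid's own z axis and vertical below 0.5 rad and contact force between the fingers and weight1 below 0.3 N and x of weight2_mid in the frame of hook_seat between -0.06 and -0.024 m and y of weight2_mid in the frame of hook_seat between -0.035 and 0.035 m and z of weight2_mid in the frame of hook_seat between -0.075 and 0.07 m and contact force between the fingers and weight2 below 0.3 N and x of weight3_mid in the frame of hook_seat between -0.06 and -0.024 m and y of weight3_mid in the frame of hook_seat between -0.035 and 0.035 m and z of weight3_mid in the frame of hook_seat between -0.075 and 0.07 m and contact force between the fingers and weight3 below 0.3 N), for 3 s.
3. all the weights stand upright on the mat again, let go (x of weight1_mid in the frame of weight_mat between -0.12 and 0.12 m and y of weight1_mid in the frame of weight_mat between -0.18 and 0.18 m and height (world z) of each of weight1_mid, weight2_mid, weight3_mid below 0.055 m and angle between each of weight1_mid, weight2_mid, weight3_mid's own z axis and vertical below 0.1 rad and contact force between the fingers and weight1 below 0.3 N and x of weight2_mid in the frame of weight_mat between -0.12 and 0.12 m and y of weight2_mid in the frame of weight_mat between -0.18 and 0.18 m and contact force between the fingers and weight2 below 0.3 N and x of weight3_mid in the frame of weight_mat between -0.12 and 0.12 m and y of weight3_mid in the frame of weight_mat between -0.18 and 0.18 m and contact force between the fingers and weight3 below 0.3 N), for 0.3 s.
At the end, for the whole second after the job is handed in: The arm is folded flat (within 0.12 rad of 0) and every weight that was there stands upright (tilt under 0.1 rad) and at rest, its centre over the mat, let go (all of step 3 and value of joint hook below 0.12 rad and linear speed of each of weight1, weight2, weight3 below 0.03 m/s); the robot touches nothing.
It fails at once if the reference sphere is pushed more than 20 mm or tipped over (distance of ref_sphere from where it was at the start of the episode above 0.02 m or angle between ref_sphere's own z axis and vertical above 0.3 rad).
It fails at once if the ring gauge is pushed more than 20 mm or tipped over (distance of ring_gauge from where it was at the start of the episode above 0.02 m or angle between ring_gauge's own z axis and vertical above 0.3 rad).
It fails at once if the V-block is pushed more than 20 mm or tipped over (distance of vblock from where it was at the start of the episode above 0.02 m or angle between vblock's own z axis and vertical above 0.3 rad).
Of weight1, weight2, weight3 only 2 to 3 are there at a start; the rules pass over those that are not, and their reading is None.
At some moment in a run one of weight1, weight2, weight3 may be knocked a few centimetres aside while the robot is not near it.
It also fails if it takes over 210 s, if anything falls off the work surface, if the arm or the gripper's body presses on something with over 40 N, if the wrist force passes 120 N, or if a joint passes its speed limit or range.

ROBOT

A 6-joint arm with a two-finger parallel gripper is mounted at the origin on the work surface. World frame = base frame: x ahead of the robot, y to its left, z up, the work surface at z = 0. Lengths are in m, angles in rad, forces in N, time in s.
With the tool pointing down it reaches from about 0.35 to 0.775 m from the base axis. Payload 7.3 kg.
Tool frame: the origin (TCP) lies at the very end of the fingers, on their centre line; the grasp point (between the pads) lies 19 mm behind it; z points along the fingers, y is the direction in which the jaws open and shut (so a half turn about z gives the same grasp; the last joint's range is limited). The gripper opens to 92 mm and grips with 3 to 60 N. Pads are 19 mm wide; open, the fingers measure 130 mm over their backs; the gripper's body (75 mm by 190 mm) begins 47 mm behind the grasp point.
Start: joints at [0.973, 0.342, 1.524, -0, 1.275, -0.146], TCP at [0.229, 0.472, 0.227] pointing down, gripper open.
Joint ranges: [-2.53, 2.53], [-0.77, 2.02], [0.04, 2.7], [-1, 4.14], [0.28, 2.66], [-3.11, 3.11]. Speed limits (rad/s): [2.57, 2.57, 3.14, 3.14, 3.14, 3.14].

INTERFACE

Orientations are given as [roll, pitch, yaw] about the fixed x, y, z axes, in that order (R = Rz(yaw) Ry(pitch) Rx(roll)).
In Python, from cell import monitor, eyes, order gives the robot as it stands. The module is installed in compiled form; this text tells all that it offers.
- The arm moves only by the tool carry_out, never from a script. Its argument "targets" is a list of rows, each a list of 2 entries, a list of its own where there are three numbers: the shift along the tool's x, y, z in m, then the turn about the tool's z in rad. In form: [[[dx, dy, dz], twist], ...]. A call has 1 to 10 rows; each row shifts and turns the pose as measured when the row begins, along the tool's axes as they then stand; what a row does not reach is not made up. A row lasts 1/8 s, in which the tool goes at most 62.5 mm and 10.7 degrees, less where a joint would pass 70% of its speed; a pose out of reach is approached as far as the arm can. A call is refused whole if a number of a shift passes 0.0625 or a number of a turn 0.188, either way. A call with a gripper value outside its range is refused whole. "fingers" is the closure, from 0 (fully open) to 1 (shut), set as the call begins (left out, the last holds). The fingers move at their own pace and stop on an object; "grip_force" is the grip in N (left out, the last holds). Time passes only in rows, so rows that do not move let the fingers close. It gives the time, the measured TCP pose, the force and the opening at its end, in the units of the state.
- monitor.observe(): the state, without advancing time (a new reading comes with each control period).
- eyes.read_camera(name): name is "scene" or "top"; returns the picture (384x512x3 uint8, red, green, blue); there is no depth.
- eyes.camera_info(name): a dict with "K" (3x3 intrinsics, pixels), "dist" ([k1, k2, p1, p2, k3] as OpenCV has them; the pictures are not rectified), "rvec" (rotation vector, rad) and "tvec" (3), from world to camera coordinates, as OpenCV has them. Camera axes: x right, y down, z forward; pixel columns grow to the right and rows downward; lengths in m; the calibration is good to about 2 mm. A picture is of the moment at which its call begins. camera_info takes no time and is no camera call.
- order.hand_in(): hands the job in, once; it reports no verdict.
The state is a dict: "time": time; "qpos": joint angles; "qvel": joint speeds; "joint_efforts": joint torques, N m; "tool_pos": TCP position; "tool_rot": TCP orientation; "contact_force": force on the tool from outside, world axes, zero at the start; "torque": the same for the moment, N m; "opening": finger opening in m.
Only numpy, scipy, OpenCV 4.12 (cv2) and the standard library are available. Lean on these libraries where they do the work, as an engineer would, in place of code of your own. Each camera call takes 0.05 s, during which the arm holds its last target.

## Working session

There is one attempt and no reset: what is moved stays moved. The work goes in short steps, Python scripts to look and compute and a tool call to move; the robot and the scene stay as the last step left them, time stands still between calls to the robot, and variables do not carry over. Pictures are saved under pics/ and viewed, and the job is handed in when it is done.

Besides the shell and the picture viewer there is one more tool, called after "Call:" by a JSON object that holds its "name" and its "arguments", one argument or row to a line. carry_out: Moves the arm, as the interface text tells. Its arguments: {"type":"object","properties":{"targets":{"type":"array","items":{"type":"array"}},"fingers":{"type":"number"},"grip_force":{"type":"number"}},"required":["targets"]}

```bash
mkdir -p pics; ls
cat > h.py <<'E'
import numpy as np, cv2
from cell import monitor, eyes, order
def snap(name,tag):
    im=eyes.read_camera(name); cv2.imwrite(f'pics/{tag}.png',im[:,:,::-1]); return im
def cam(name):
    c=eyes.camera_info(name); K=np.array(c['K'],float); d=np.array(c['dist'],float); r=np.array(c['rvec'],float); t=np.array(c['tvec'],float)
    return K,d,r,t
def rays(name,px):
    K,d,r,t=cam(name); R=cv2.Rodrigues(r)[0]
    u=cv2.undistortPoints(np.array(px,float).reshape(-1,1,2),K,d).reshape(-1,2)
    D=np.c_[u,np.ones(len(u))]@R; C=-R.T@t.ravel()
    return C,D/np.linalg.norm(D,axis=1)[:,None]
def onplane(name,px,z):
    C,D=rays(name,px); return C+D*((z-C[2])/D[:,2])[:,None]
def proj(name,P):
    K,d,r,t=cam(name); return cv2.projectPoints(np.array(P,float).reshape(-1,1,3),r,t,K,d)[0].reshape(-1,2)
def tri(pa,pb,na='scene',nb='top'):
    Ca,Da=rays(na,[pa]);Cb,Db=rays(nb,[pb]);Da=Da[0];Db=Db[0]
    s=np.linalg.lstsq(np.c_[Da,-Db],Cb-Ca,rcond=None)[0]
    A=Ca+s[0]*Da;B=Cb+s[1]*Db
    return (A+B)/2,np.linalg.norm(A-B)
E
python3 - <<'E'
from h import *
np.set_printoptions(precision=4,suppress=True)
for n in('scene','top'):
    snap(n,n+'0'); K,d,r,t=cam(n); print(n,K,d); C,D=rays(n,[[256,192]]); print(C,D)
print(monitor.observe())
E
```

```text
pics
scene [[439.8973   0.     260.0901]
 [  0.     439.8973 192.2315]
 [  0.       0.       1.    ]] [-0.0151  0.      0.      0.      0.    ]
[1.3185 0.0848 0.7665] [[-0.8108 -0.0753 -0.5804]]
top [[455.5061   0.     245.5007]
 [  0.     455.5061 196.2584]
 [  0.       0.       1.    ]] [-0.1603  0.      0.      0.      0.    ]
[ 0.4445 -0.0008  1.2925] [[ 0.113  -0.0176 -0.9934]]
{'time': 0.1, 'qpos': array([ 0.973 ,  0.3426,  1.5249, -0.    ,  1.2754, -0.146 ]), 'qvel': array([ 0.0003, -0.0022, -0.0015, -0.0003,  0.0017,  0.0016]), 'joint_efforts': array([  0.0014, -43.2005, -24.4696,   0.0719,   0.0526,  -0.    ]), 'tool_pos': array([0.229 , 0.472 , 0.2261]), 'tool_rot': array([-3.1403, -0.0002,  2.6898]), 'contact_force': array([-0.1109,  1.3607, -0.8902]), 'torque': array([0.0001, 0.0091, 0.058 ]), 'opening': 0.09153755002346387}
```

View pics/scene0.png

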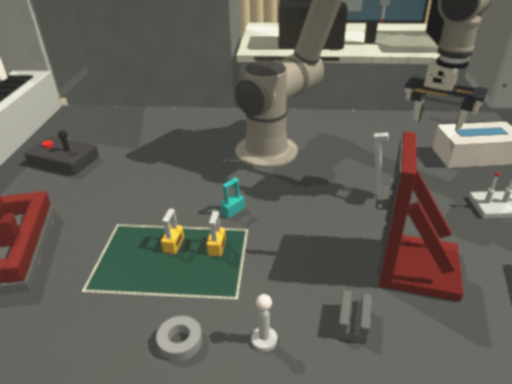

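View pics/top0.png

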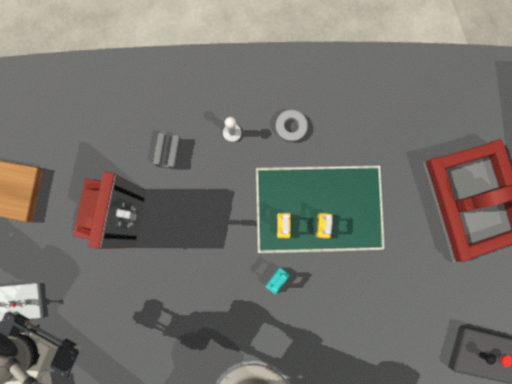

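Two yellow weights stand on the mat (scene about (172,238) and (216,240), top (284,225) and (325,225)). The block at scene (232,203) / top (277,280) is turquoise and off the mat, so it is the decoy. I'll enlarge to confirm and pick pixels.

Run:
```python
import cv2,numpy as np
s=cv2.imread('pics/scene0.png');t=cv2.imread('pics/top0.png')
a=cv2.resize(s[165:265,140:260],None,fx=6,fy=6,interpolation=cv2.INTER_CUBIC);cv2.imwrite('pics/c1.png',a)
a=cv2.resize(t[195:305,240:360],None,fx=5,fy=5,interpolation=cv2.INTER_CUBIC);cv2.imwrite('pics/c2.png',a)
a=cv2.resize(s[120:300,350:480],None,fx=3.3,fy=3.3,interpolation=cv2.INTER_CUBIC);cv2.imwrite('pics/c3.png',a)
a=cv2.resize(t[160:260,60:190],None,fx=6,fy=6,interpolation=cv2.INTER_CUBIC);cv2.imwrite('pics/c4.png',a)
```

```text
(no output)
```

View pics/c1.png

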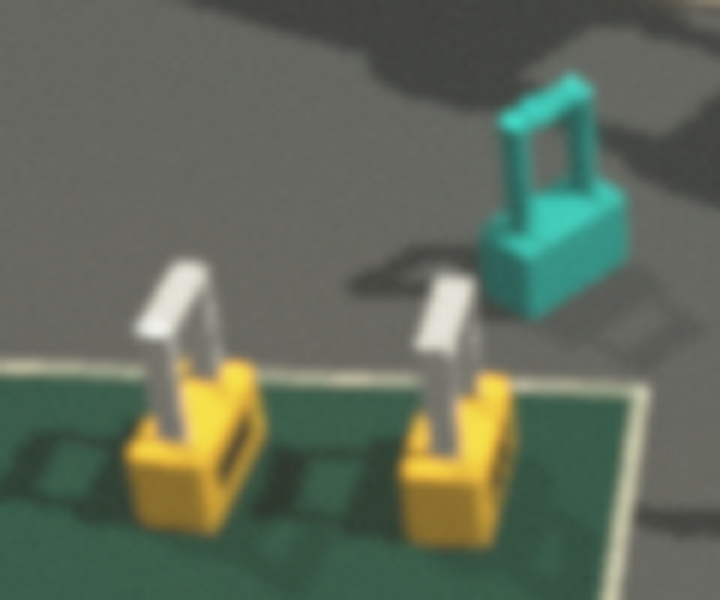

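View pics/c2.png

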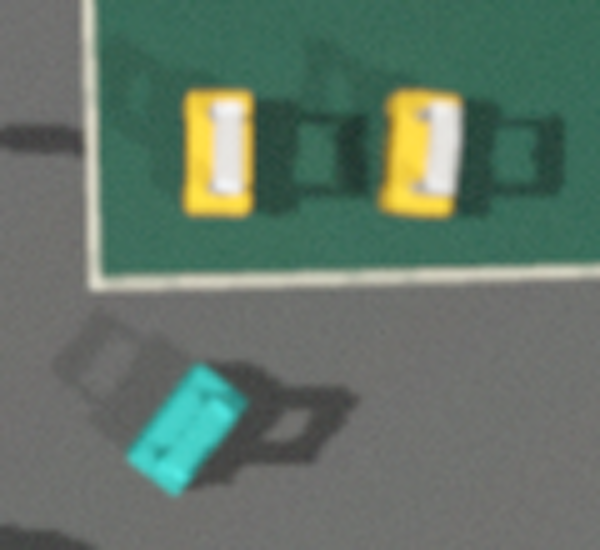

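View pics/c3.png

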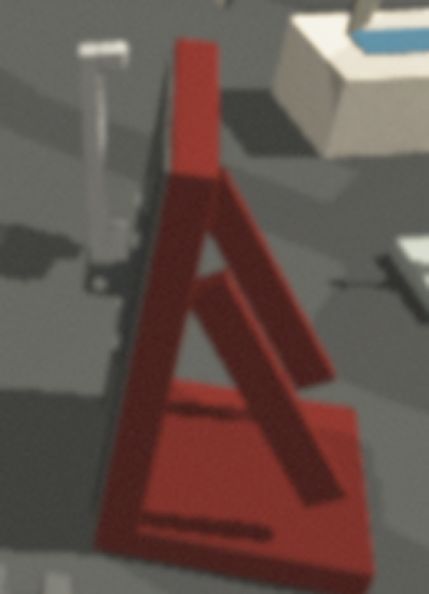

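View pics/c4.png

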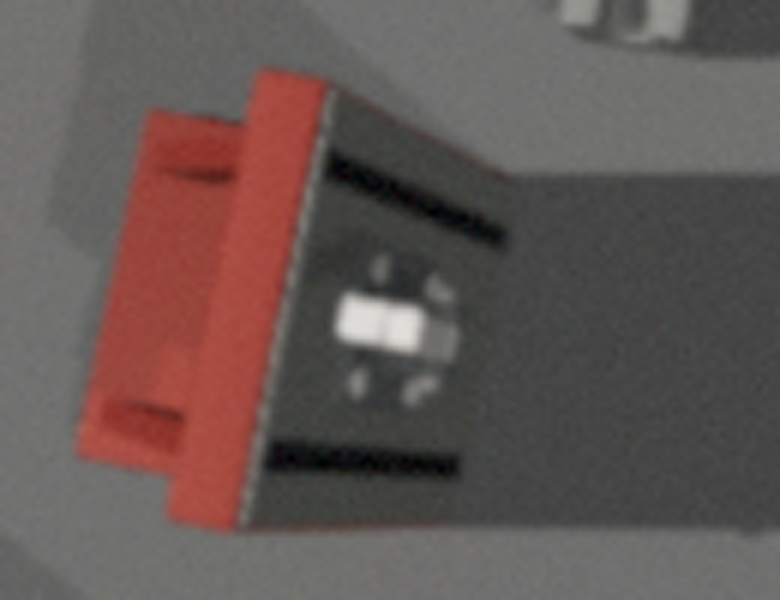

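Confirmed: the two yellow ones are the weights and the turquoise one is a decoy. The arm is folded with its nose towards the plate, end face at about top (127,214). Next I measure from both views.

```bash
cat > meas.py <<'E'
from h import *
np.set_printoptions(precision=4,suppress=True)
def weights(t,s=None,show=True):
    """yellow blocks in top view: rect of top face (z=.041) """
    out=[]
    hsv=cv2.cvtColor(t,cv2.COLOR_RGB2HSV)
    y=cv2.inRange(hsv,(18,120,110),(35,255,255))
    w=cv2.inRange(hsv,(0,0,165),(180,70,255))
    m=y.copy()
    n,l,st,c=cv2.connectedComponentsWithStats(y)
    for i in range(1,n):
        if st[i,4]<60: continue
        ys=np.argwhere(l==i)[:,::-1]
        out.append((c[i],st[i]))
    return out,y,w
E
python3 - <<'E'
from meas import *
t=cv2.imread('pics/top0.png')[:,:,::-1].copy();s=cv2.imread('pics/scene0.png')[:,:,::-1].copy()
for c,st in weights(t)[0]: print('top',c,st)
for c,st in weights(s)[0]: print('scene',c,st)
# mat corners
hsv=cv2.cvtColor(t,cv2.COLOR_RGB2HSV)
g=cv2.inRange(hsv,(65,80,30),(95,255,160)); n,l,st,c=cv2.connectedComponentsWithStats(g); i=1+np.argmax(st[1:,4])
r=cv2.minAreaRect(np.argwhere(l==i)[:,::-1].astype(np.float32)); bp=cv2.boxPoints(r); P=onplane('top',bp,0.001); print('mat green corners',P[:,:2].tolist(), 'centre',P.mean(0))
# weights: handle tops by two views
def cs(p): return (140+p[0]/6-.4,165+p[1]/6-.4)
def ct(p): return (240+p[0]/5-.4,195+p[1]/5-.4)
for nm,a,b in [('A(scene R/top L)',(447,312),(228,148)),('B',(172,298),(443,150))]:
    print(nm,*tri(cs(a),ct(b)))
for nm,q in [('A',[(187,90),(252,90),(250,216),(184,216)]),('B',[(392,90),(463,96),(455,217),(384,212)])]:
    P=onplane('top',[ct(p) for p in q],0.041); print(nm,'block',P[:,:2].tolist(),P.mean(0))
def c4(p): return (60+p[0]/6-.4,160+p[1]/6-.4)
def c3(p): return (350+p[0]/3.3-.35,120+p[1]/3.3-.35)
print('hook end face bar centre, nose centre, z=.345', onplane('top',[c4((404,323)),c4((359,319))],.345))
print('nose/bar end corners', onplane('top',[c4((338,292)),c4((335,343)),c4((424,302)),c4((420,353))],.345))
print('plate top front edge',onplane('top',[c4((332,88)),c4((243,525))],.315))
print('plate top back/other',onplane('top',[c4((260,70)),c4((170,518))],.315))
print('tri bar end', tri(c3((90,50)),c4((404,323))), tri(c3((116,49)),c4((359,319))))
print('plate top corner', tri(c3((173,172)),c4((332,88))),)
print('hinge pin scene at', c3((98,284)))
E
```

```text
top [282.5    225.6822] [277 213  14  25 214]
top [321.3653 225.7717] [316 213  16  26 219]
scene [172.6651 239.9036] [161 225  23  29 415]
scene [216.3653 242.7787] [206 227  20  29 375]
mat green corners [[0.6526717963847526, -0.03261077826308586], [0.6528539851589735, -0.38183287811522715], [0.42704544848228393, -0.3751790448845473], [0.4296824559225807, -0.031639316432328535]] centre [ 0.5406 -0.2053  0.001 ]
A(scene R/top L) [ 0.4935 -0.096   0.0989] 0.0007081276816835858
B [ 0.4895 -0.2099  0.0984] 0.00025015151284058353
A block [[0.528375111292079, -0.07934172459061598], [0.5274905095266121, -0.1151923907277355], [0.4582792714922093, -0.11192405610116762], [0.4592097796892945, -0.07569320826298759]] [ 0.4933 -0.0955  0.041 ]
B block [[0.5255365043093536, -0.19271973809682744], [0.5211959429691567, -0.232139515702701], [0.4546207901922742, -0.2250935733020047], [0.4584799292471932, -0.18584129402672228]] [ 0.49   -0.2089  0.041 ]
hook end face bar centre, nose centre, z=.345 [[0.5134 0.2558 0.345 ]
 [0.5151 0.272  0.345 ]]
nose/bar end corners [[0.5248 0.2797 0.345 ]
 [0.5068 0.2807 0.345 ]
 [0.5206 0.2485 0.345 ]
 [0.5027 0.25   0.345 ]]
plate top front edge [[0.6026 0.2914 0.315 ]
 [0.4432 0.3242 0.315 ]]
plate top back/other [[0.6101 0.3189 0.315 ]
 [0.446  0.3518 0.315 ]]
tri bar end (array([0.5138, 0.2578, 0.3408]), np.float64(0.0017587427773930449)) (array([0.5153, 0.2733, 0.3427]), np.float64(0.0011656959110884105))
plate top corner (array([0.6036, 0.2948, 0.3107]), np.float64(0.003984129668048721))
hinge pin scene at (379.34696969696967, 205.71060606060607)
```

```bash
cat > plan.py <<'E'
from h import *
np.set_printoptions(precision=4,suppress=True)
def st():
    o=monitor.observe(); return np.array(o['tool_pos']),o['tool_rot'],o
def yawof(r):
    from scipy.spatial.transform import Rotation as Ro
    M=Ro.from_euler('xyz',r).as_matrix(); return np.arctan2(M[1,0],M[0,0])
def plan(wps,start=None):
    """wps: list of (xyz,yaw or None,nrows)"""
    p,r,o=st(); y=yawof(r)
    if start is not None: p,y=np.array(start[0],float),start[1]
    print('from',p,'yaw %.4f'%y)
    for tgt,ty,n in wps:
        tgt=np.array(tgt,float); dy=0 if ty is None else (ty-y+np.pi)%(2*np.pi)-np.pi
        d=(tgt-p)/n; rows=[]
        for i in range(n):
            c,s=np.cos(y),np.sin(y)
            rows.append([[round(float(c*d[0]+s*d[1]),4),round(float(s*d[0]-c*d[1]),4),round(float(-d[2]),4)],round(float(-dy/n),4)]); y+=dy/n
        p=tgt; print(tgt,rows)
E
python3 - <<'E'
from plan import *
plan([((.229,.472,.426),2.1,4),((.4,.34,.426),1.37,5),((.513,.258,.41),1.37,4)])
print(proj('scene',[[.518+.012*.98,.2843-.012*.2,.18]]),'pin seen 379.3,205.7')
E
```

```text
from [0.229  0.472  0.2261] yaw 2.6898
[0.229 0.472 0.426] [[[-0.0, -0.0, -0.05], 0.1475], [[-0.0, -0.0, -0.05], 0.1475], [[-0.0, -0.0, -0.05], 0.1475], [[-0.0, -0.0, -0.05], 0.1475]]
[0.4   0.34  0.426] [[[-0.0401, 0.0162, -0.0], 0.146], [[-0.0373, 0.0218, -0.0], 0.146], [[-0.0337, 0.027, -0.0], 0.146], [[-0.0294, 0.0317, -0.0], 0.146], [[-0.0245, 0.0356, -0.0], 0.146]]
[0.513 0.258 0.41 ] [[[-0.0145, 0.0318, 0.004], -0.0], [[-0.0145, 0.0318, 0.004], -0.0], [[-0.0145, 0.0318, 0.004], -0.0], [[-0.0145, 0.0318, 0.004], -0.0]]
[[378.5798 203.4803]] pin seen 379.3,205.7
```

Call:
{"name": "carry_out", "arguments": {
  "targets": [
    [[0,0,-0.05],0.147],
    [[0,0,-0.05],0.147],
    [[0,0,-0.05],0.147],
    [[0,0,-0.05],0.147],
    [[-0.04,0.016,0],0.146],
    [[-0.037,0.022,0],0.146],
    [[-0.034,0.027,0],0.146],
    [[-0.029,0.032,0],0.146],
    [[-0.025,0.036,0],0.146]
  ],
  "fingers": 0.3
}}

```text
time: 1.23
tool_pos: [0.3993, 0.3333, 0.4289]
tool_rot: [-3.138, 0.009, 1.336]
contact_force: [-0.3, 0.8, 0.7]
opening: 0.0642
```

Run:
```python
from plan import *
print(st()[2]['opening'],st()[2]['contact_force'])
plan([((.513,.256,.42),1.37,5),((.513,.256,.335),1.37,3)])
```

```text
0.06419456899445196 [-0.3234  0.8299  0.7153]
from [0.3993 0.3333 0.4289] yaw 1.3356
[0.513 0.256 0.42 ] [[[-0.0097, 0.0257, 0.0018], -0.0069], [[-0.0099, 0.0256, 0.0018], -0.0069], [[-0.0101, 0.0256, 0.0018], -0.0069], [[-0.0103, 0.0255, 0.0018], -0.0069], [[-0.0104, 0.0254, 0.0018], -0.0069]]
[0.513 0.256 0.335] [[[0.0, 0.0, 0.0283], -0.0], [[0.0, 0.0, 0.0283], -0.0], [[0.0, 0.0, 0.0283], -0.0]]
```

Call:
{"name": "carry_out", "arguments": {
  "targets": [
    [[-0.01,0.0257,0.002],-0.007],
    [[-0.01,0.0257,0.002],-0.007],
    [[-0.01,0.0257,0.002],-0.007],
    [[-0.01,0.0255,0.002],-0.007],
    [[-0.01,0.0255,0.002],-0.007],
    [[0,0,0],0]
  ]
}}

```text
time: 1.98
tool_pos: [0.5183, 0.2504, 0.4146]
tool_rot: [-3.131, 0.013, 1.365]
contact_force: [0.0, -0.2, 0.0]
opening: 0.0646
```

Run:
```python
from plan import *
print(st()[0],st()[1])
s=snap('scene','s1');t=snap('top','t1')
a=cv2.resize(s[60:260,330:490],None,fx=3.5,fy=3.5,interpolation=cv2.INTER_CUBIC)[:,:,::-1]
b=cv2.resize(t[150:270,60:190],None,fx=5,fy=5,interpolation=cv2.INTER_CUBIC)[:,:,::-1]
cv2.imwrite('pics/s1c.png',a);cv2.imwrite('pics/t1c.png',b)
```

```text
[0.5183 0.2504 0.4146] [-3.1314  0.0127  1.3647]
```

View pics/s1c.png

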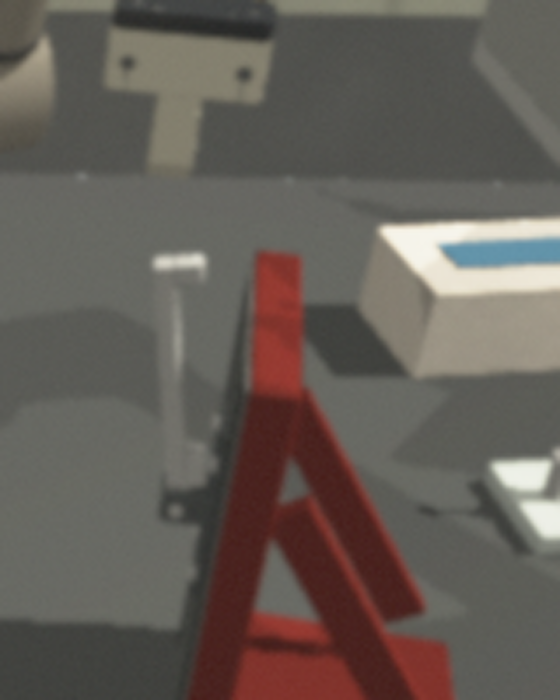

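View pics/t1c.png

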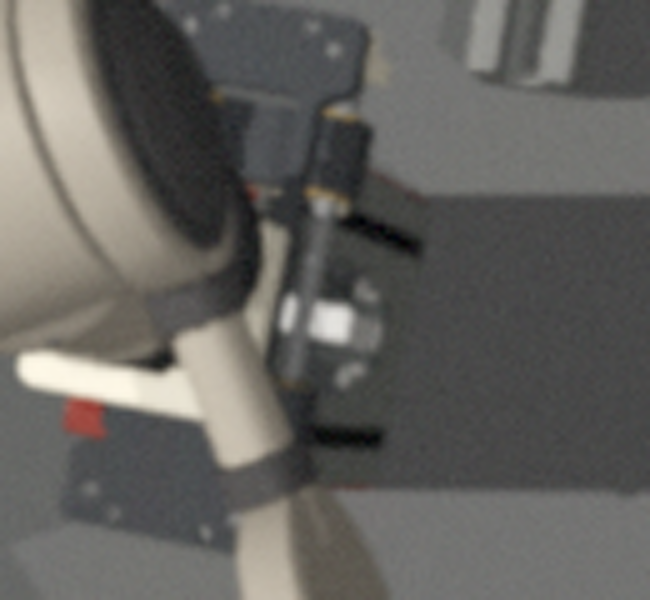

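The scene view shows the finger in line above the hook's end (crop (170,170) over (180,262)). I'll go down and grip.

Call:
{"name": "carry_out", "arguments": {
  "targets": [
    [[0.006,-0.007,0],0],
    [[0,0,0.025],0],
    [[0,0,0.025],0],
    [[0,0,0.025],0],
    [[0,0,0.025],0],
    [[0,0,0.01],0],
    [[0,0,0],0]
  ]
}}

```text
time: 2.95
tool_pos: [0.5034, 0.2658, 0.3068]
tool_rot: [-3.136, 0.006, 1.376]
contact_force: [-0.0, 0.3, -0.2]
opening: 0.0643
```

Call:
{"name": "carry_out", "arguments": {
  "targets": [
    [[-0.003,0.005,0],0],
    [[-0.002,0.005,0],0],
    [[0,0,0],0]
  ]
}}

```text
time: 3.32
tool_pos: [0.5137, 0.2591, 0.3095]
tool_rot: [-3.141, 0.004, 1.376]
contact_force: [0.1, -0.4, -0.1]
opening: 0.0645
```

Call:
{"name": "carry_out", "arguments": {
  "targets": [
    [[0,0,0.003],0],
    [[0,0,0],0],
    [[0,0,0],0],
    [[0,0,0],0],
    [[0,0,0],0]
  ],
  "fingers": 1.0,
  "grip_force": 15
}}

```text
time: 3.95
tool_pos: [0.5138, 0.259, 0.3065]
tool_rot: [-3.141, 0.004, 1.376]
contact_force: [0.2, 0.8, 0.4]
opening: 0.019
```

Run:
```python
from plan import *
print(st()[2])
s=snap('scene','s2')
a=cv2.resize(s[60:260,330:490],None,fx=3.5,fy=3.5,interpolation=cv2.INTER_CUBIC)[:,:,::-1]
cv2.imwrite('pics/s2c.png',a)
```

```text
{'time': 3.95, 'qpos': array([ 0.3352,  0.3943,  1.2272, -0.0027,  1.5228,  0.5302]), 'qvel': array([ 0.0014,  0.0002, -0.0006,  0.0008,  0.0021,  0.0019]), 'joint_efforts': array([ -0.0115, -47.7568, -26.3852,   0.0753,   0.0037,  -0.0001]), 'tool_pos': array([0.5138, 0.259 , 0.3065]), 'tool_rot': array([-3.1406,  0.0037,  1.3759]), 'contact_force': array([0.1822, 0.828 , 0.3703]), 'torque': array([-0.0889,  0.1009,  0.0413]), 'opening': 0.018994163404794942}
```

View pics/s2c.png

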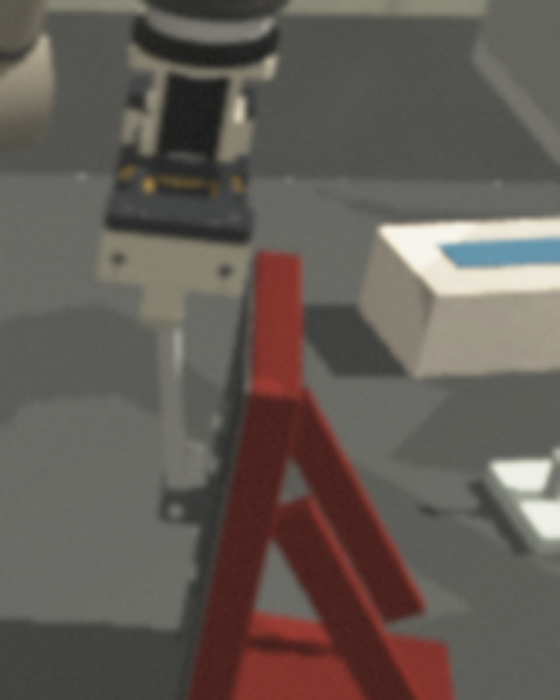

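Call:
{"name": "carry_out", "arguments": {
  "targets": [
    [[0,0,0],0],
    [[0,0,0],0],
    [[-0.014,0,0.003],0],
    [[-0.014,0,0.005],0],
    [[-0.014,0,0.006],0],
    [[-0.013,0,0.007],0],
    [[-0.012,0,0.008],0]
  ],
  "grip_force": 20
}}

```text
time: 4.88
tool_pos: [0.4987, 0.1927, 0.277]
tool_rot: [-3.14, -0.002, 1.378]
contact_force: [-1.6, 3.9, -0.9]
opening: 0.014
```

```bash
cat > arc.py <<'E'
from plan import *
import sys
H=np.array([.518,.2843]); n=np.array([.2016,.9795]); n/=np.linalg.norm(n)
p,r,o=st(); d=p[:2]-H; a=-d@n; l=d@np.array([n[1],-n[0]]); h=p[2]+.019-.18
print('out',a,'lat',l,'h',h,'r',np.hypot(a,h),'theta',np.arctan2(a,h),'open',o['opening'],'F',o['contact_force'],'rot',r)
E
python3 arc.py
```

```text
out 0.0936389696179097 lat -0.0004403759393436955 h 0.11602545121070656 r 0.1490978268109628 theta 0.6790282476347539 open 0.014019090802344335 F [-1.5688  3.8853 -0.9477] rot [-3.1396 -0.0022  1.3779]
```

Call:
{"name": "carry_out", "arguments": {
  "targets": [
    [[-0.013,0,0.012],0],
    [[-0.012,0,0.0135],0],
    [[-0.01,0,0.015],0],
    [[-0.008,0,0.016],0],
    [[-0.006,0,0.0165],0],
    [[-0.004,0,0.017],0]
  ]
}}

```text
time: 5.62
tool_pos: [0.486, 0.1318, 0.1826]
tool_rot: [-3.139, 0.004, 1.375]
contact_force: [-0.7, 3.2, 0.7]
opening: 0.0139
```

```bash
python3 arc.py
```

```text
out 0.15580960237971567 lat -0.0006318429622067091 h 0.021580948675482353 r 0.1572970741605161 theta 1.4331635479615406 open 0.013889191921433747 F [-0.7181  3.2486  0.7421] rot [-3.1387  0.004   1.375 ]
```

Call:
{"name": "carry_out", "arguments": {
  "targets": [
    [[0,0,0.01],0],
    [[0,0,0.01],0],
    [[0,0,0.006],0],
    [[0,0,0.006],0],
    [[0,0,0],0]
  ]
}}

```text
time: 6.25
tool_pos: [0.4852, 0.1283, 0.1502]
tool_rot: [-3.139, 0.009, 1.375]
contact_force: [-0.7, -1.8, -3.0]
opening: 0.0138
```

```bash
python3 arc.py
```

```text
out 0.1594253651547241 lat -0.0006340625985625578 h -0.010840598085112257 r 0.15979350932237535 theta 1.6386897658714437 open 0.013794670802108768 F [-0.6952 -1.8412 -3.0099] rot [-3.1389  0.0087  1.3747]
```

Call:
{"name": "carry_out", "arguments": {
  "targets": [
    [[0,0,0],0],
    [[0,0,0],0],
    [[0,0,0],0],
    [[0,0,-0.02],0],
    [[0,0,-0.03],0],
    [[0,0,-0.04],0],
    [[0,0,-0.03],0],
    [[-0.03,0,0],0],
    [[-0.05,0,0],0],
    [[-0.05,0,0],0]
  ],
  "fingers": 0.3
}}

```text
time: 7.5
tool_pos: [0.4619, 0.0022, 0.2741]
tool_rot: [-3.141, 0.007, 1.382]
contact_force: [0.9, -0.4, 0.4]
opening: 0.0642
```

Run:
```python
from plan import *
print(st()[:2])
s=snap('scene','s3');t=snap('top','t3')
a=cv2.resize(s[110:260,250:430],None,fx=4,fy=4,interpolation=cv2.INTER_CUBIC)[:,:,::-1]
b=cv2.resize(t[160:300,60:360],None,fx=2.6,fy=2.6,interpolation=cv2.INTER_CUBIC)[:,:,::-1]
cv2.imwrite('pics/s3c.png',a);cv2.imwrite('pics/t3c.png',b)
```

```text
(array([0.4619, 0.0022, 0.2741]), array([-3.1412,  0.007 ,  1.3823]))
```

View pics/s3c.png

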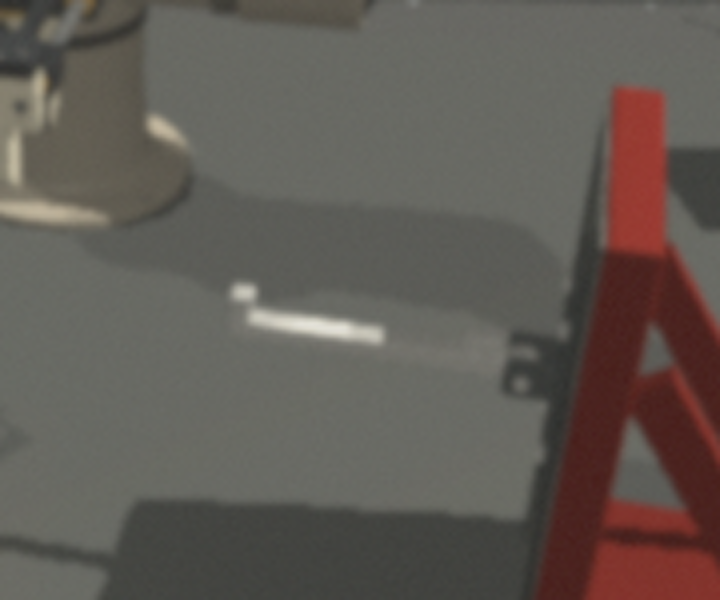

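View pics/t3c.png

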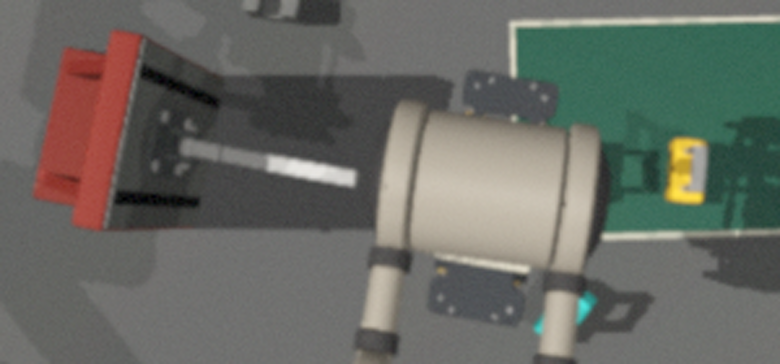

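Run:
```python
from plan import *
def ct(p): return (60+p[0]/2.6-.3,160+p[1]/2.6-.3)
def cs(p): return (250+p[0]/4-.4,110+p[1]/4-.4)
print('nose top',tri(cs((243,289)),ct((349,178))))
P=onplane('top',[ct((270,165)),ct((340,176)),ct((230,158))],.186); print(P, np.degrees(np.arctan2(*(P[0]-P[1])[[1,0]])),np.degrees(np.arctan2(*(P[2]-P[1])[[1,0]])))
print('lit seat start tri',tri(cs((383,332)),ct((268,164))))
H=np.array([.518,.2843]);n=np.array([.2016,.9795])
print('pred seat pts',proj('top',[[*(H-.089*n),.186],[*(H-.159*n),.202],[*(H-.165*n),.18]]),ct((356,178)))
for th in (1.571,1.5,1.45):
  q=lambda l,u: [*(H-(l*np.sin(th)-u*np.cos(th))*n), .18+l*np.cos(th)+u*np.sin(th)]
  print(th,'scene nose top centre pred',proj('scene',[q(.159,.022)]),'seen',cs((243,289)))
```

```text
nose top (array([0.4848, 0.1315, 0.2022]), np.float64(0.0013620588596282171))
[[0.4992 0.2074 0.186 ]
 [0.4875 0.1412 0.186 ]
 [0.5065 0.2456 0.186 ]] 79.98992801593208 79.65900403001459
lit seat start tri (array([0.5002, 0.2104, 0.1857]), np.float64(0.0020300176428472505))
pred seat pts [[167.6898 222.7134]
 [194.8777 227.6859]
 [198.3423 228.4492]] (196.6230769230769, 228.16153846153844)
1.571 scene nose top centre pred [[308.7478 182.2114]] seen (310.35, 181.85)
1.5 scene nose top centre pred [[309.8447 178.2234]] seen (310.35, 181.85)
1.45 scene nose top centre pred [[310.8334 175.4461]] seen (310.35, 181.85)
```

Run:
```python
from meas import *
s=cv2.imread('pics/s3.png')[:,:,::-1].copy();t=cv2.imread('pics/t3.png')[:,:,::-1].copy()
for c,st_ in weights(s)[0]: print('scene',c,st_)
for c,st_ in weights(t)[0]: print('top',c,st_)
from plan import *
plan([((.4934,-.0957,.2),1.52,5)])
```

```text
scene [172.8645 239.9089] [161 225  23  29 406]
scene [216.373  242.8413] [206 227  20  29 378]
top [321.6638 225.5532] [316 213  15  26 235]
from [ 0.4615 -0.0003  0.2741] yaw 1.3768
[ 0.4934 -0.0957  0.2   ] [[[-0.0175, 0.0099, 0.0148], -0.0286], [[-0.0178, 0.0094, 0.0148], -0.0286], [[-0.018, 0.0089, 0.0148], -0.0286], [[-0.0183, 0.0084, 0.0148], -0.0286], [[-0.0185, 0.0079, 0.0148], -0.0286]]
```

View pics/s3.png

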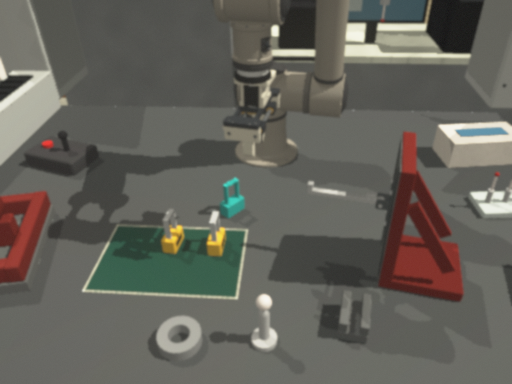

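Call:
{"name": "carry_out", "arguments": {
  "targets": [
    [[-0.0175,0.01,0.015],-0.029],
    [[-0.0175,0.01,0.015],-0.029],
    [[-0.018,0.009,0.015],-0.029],
    [[-0.018,0.0085,0.015],-0.029],
    [[-0.0185,0.008,0.015],-0.029],
    [[0,0,0],0]
  ],
  "fingers": 0
}}

```text
time: 8.35
tool_pos: [0.4971, -0.096, 0.1978]
tool_rot: [3.141, 0.006, 1.526]
contact_force: [-0.2, 0.3, -0.3]
opening: 0.0916
```

Run:
```python
from plan import *
print(st()[1])
plan([((.4934,-.0957,.2),1.52,1),((.4934,-.0957,.11),1.52,4),])
```

```text
[3.1408 0.0057 1.5259]
from [ 0.4971 -0.096   0.1978] yaw 1.5259
[ 0.4934 -0.0957  0.2   ] [[[0.0001, -0.0037, -0.0022], 0.0059]]
[ 0.4934 -0.0957  0.11  ] [[[0.0, 0.0, 0.0225], -0.0], [[0.0, 0.0, 0.0225], -0.0], [[0.0, 0.0, 0.0225], -0.0], [[0.0, 0.0, 0.0225], -0.0]]
```

Call:
{"name": "carry_out", "arguments": {
  "targets": [
    [[0,-0.0035,0],0.006],
    [[0,0,0.02],0],
    [[0,0,0.02],0],
    [[0,0,0.02],0],
    [[0,0,0.02],0],
    [[0,0,0],0]
  ]
}}

```text
time: 9.1
tool_pos: [0.4946, -0.0911, 0.1206]
tool_rot: [3.134, 0.006, 1.52]
contact_force: [-0.6, 0.4, -0.2]
opening: 0.0918
```

Run:
```python
from plan import *
print(st()[1])
plan([((.4934,-.0957,.058),1.52,5),])
s=snap('scene','s4')
a=cv2.resize(s[140:280,130:290],None,fx=4.5,fy=4.5,interpolation=cv2.INTER_CUBIC)[:,:,::-1]
cv2.imwrite('pics/s4c.png',a)
```

```text
[3.1335 0.006  1.5203]
from [ 0.4946 -0.0911  0.1206] yaw 1.5203
[ 0.4934 -0.0957  0.058 ] [[[-0.0009, -0.0002, 0.0125], 0.0001], [[-0.0009, -0.0002, 0.0125], 0.0001], [[-0.0009, -0.0002, 0.0125], 0.0001], [[-0.0009, -0.0002, 0.0125], 0.0001], [[-0.0009, -0.0002, 0.0125], 0.0001]]
```

View pics/s4c.png

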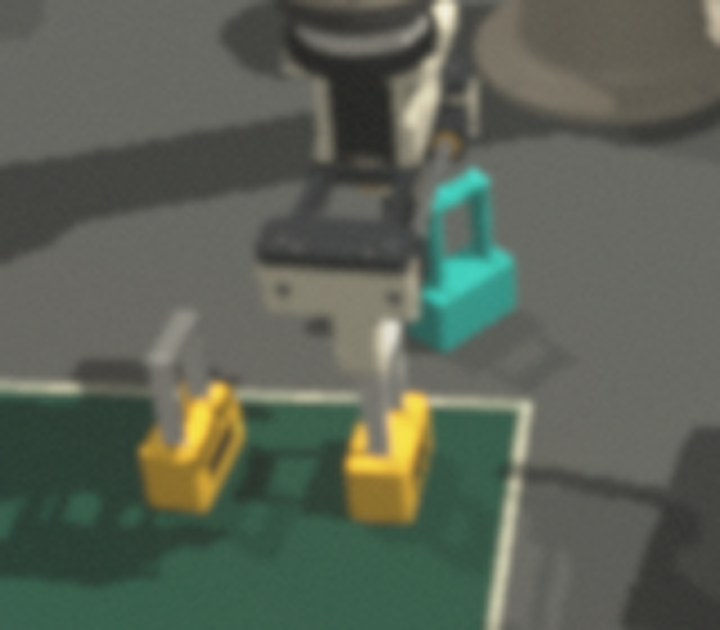

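Run:
```python
from plan import *
f=lambda P:(proj('scene',P)-[130,140])*4.5
p=st()[0]
print('finger tip lateral edges near',f([[p[0]+.056,p[1]-.0095,p[2]],[p[0]+.056,p[1]+.0095,p[2]]]))
print('handle top near end edges',f([[.5164,-.0957-.007,.101],[.5164,-.0957+.007,.101]]))
print('block near face bottom',f([[.5264,-.0957-.017-.0017,.001],[.5264,-.0957+.017-.0017,.001]]))
for a in [(350,512),(410,522)]: print(onplane('scene',[(130+a[0]/4.5-.4,140+a[1]/4.5-.4)],.001))
```

```text
finger tip lateral edges near [[347.4556 380.5783]
 [384.3469 381.8025]]
handle top near end edges [[358.2444 368.1989]
 [384.384  369.0543]]
block near face bottom [[349.3869 518.1653]
 [409.9805 520.4682]]
[[ 0.5201 -0.1161  0.001 ]]
[[ 0.5262 -0.0814  0.001 ]]
```

Call:
{"name": "carry_out", "arguments": {
  "targets": [
    [[-0.001,0,0.013],0],
    [[-0.001,0,0.013],0],
    [[-0.001,0,0.012],0],
    [[0,0,0.012],0],
    [[0,0,0.01],0],
    [[0,0,0],0]
  ]
}}

```text
time: 9.9
tool_pos: [0.4966, -0.0949, 0.0591]
tool_rot: [3.129, 0.007, 1.52]
contact_force: [-0.2, -0.3, -0.3]
opening: 0.0914
```

Run:
```python
from plan import *
print(st()[1],st()[2]['contact_force'])
plan([((.4934,-.0945,.058),1.52,1),])
s=snap('scene','s5')
a=cv2.resize(s[140:280,130:290],None,fx=4.5,fy=4.5,interpolation=cv2.INTER_CUBIC)[:,:,::-1]
cv2.imwrite('pics/s5c.png',a)
```

```text
[3.1291 0.0071 1.5202] [-0.2123 -0.2826 -0.2625]
from [ 0.4966 -0.0949  0.0591] yaw 1.5202
[ 0.4934 -0.0945  0.058 ] [[[0.0002, -0.0033, 0.0011], 0.0002]]
```

View pics/s5c.png

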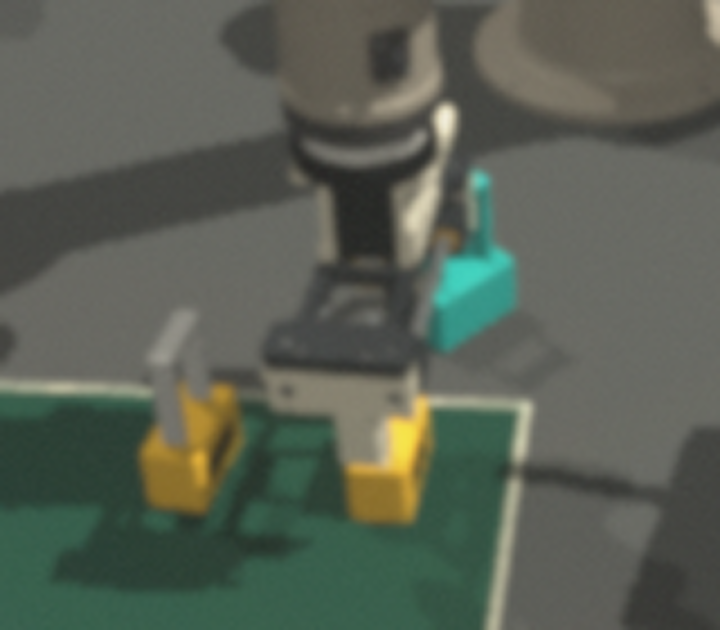

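Call:
{"name": "carry_out", "arguments": {
  "targets": [
    [[0.0025,-0.003,0.001],0],
    [[0,0,0],0],
    [[0,0,0],0],
    [[0,0,0],0],
    [[0,0,0],0],
    [[0,0,0],0],
    [[0,0,0],0]
  ],
  "fingers": 1.0,
  "grip_force": 35
}}

```text
time: 10.82
tool_pos: [0.4945, -0.0924, 0.0598]
tool_rot: [3.126, 0.008, 1.52]
contact_force: [0.6, -0.7, 0.1]
opening: 0.0461
```

Call:
{"name": "carry_out", "arguments": {
  "targets": [
    [[0,0,-0.005],0],
    [[0,0,-0.01],0],
    [[0,0,-0.015],0],
    [[0,0,-0.02],0],
    [[0,0,-0.02],0],
    [[0,0,-0.025],0],
    [[0,0,-0.025],0],
    [[0,0,0],0]
  ]
}}

```text
time: 11.82
tool_pos: [0.4909, -0.0904, 0.184]
tool_rot: [3.13, 0.006, 1.52]
contact_force: [0.9, -0.2, -4.7]
opening: 0.0462
```

Run:
```python
from plan import *
print(st()[1],st()[2]['contact_force'],st()[2]['opening'])
s=snap('scene','s6')
a=cv2.resize(s[100:280,130:290],None,fx=4,fy=4,interpolation=cv2.INTER_CUBIC)[:,:,::-1][:600]
cv2.imwrite('pics/s6c.png',a)
```

```text
[3.1305 0.0063 1.5202] [ 0.8516 -0.1651 -4.7482] 0.04615050940130551
```

View pics/s6c.png

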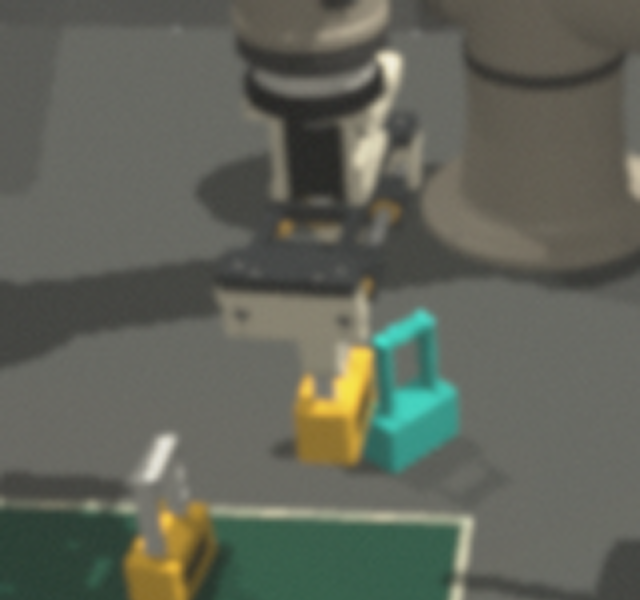

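Run:
```python
from plan import *
plan([((.4736,.065,.183),1.3875,6)])
```

```text
from [ 0.4901 -0.0902  0.1827] yaw 1.5201
[0.4736 0.065  0.183 ] [[[0.0257, -0.0041, -0.0001], 0.0221], [[0.0256, -0.0046, -0.0001], 0.0221], [[0.0255, -0.0052, -0.0001], 0.0221], [[0.0254, -0.0057, -0.0001], 0.0221], [[0.0252, -0.0063, -0.0001], 0.0221], [[0.0251, -0.0069, -0.0001], 0.0221]]
```

Call:
{"name": "carry_out", "arguments": {
  "targets": [
    [[0.0257,-0.004,0],0.022],
    [[0.0257,-0.0045,0],0.022],
    [[0.0255,-0.005,0],0.022],
    [[0.0255,-0.0055,0],0.022],
    [[0.025,-0.006,0],0.022],
    [[0.02,-0.006,0],0.022],
    [[0,0,0],0]
  ]
}}

```text
time: 12.75
tool_pos: [0.4683, 0.0645, 0.1718]
tool_rot: [-3.133, 0.005, 1.382]
contact_force: [0.6, -0.8, -4.8]
opening: 0.0454
```

```bash
cat > line.py <<'E'
from plan import *
from meas import *
A=1.3875; n=np.array([np.cos(A),np.sin(A)]); q=np.array([n[1],-n[0]]); H=np.array([.4852+.185*(.287-.1283),.287])
p,r,o=st(); d=p[:2]-H
print('l',-d@n,'lat(+ along tool y)',d@q,'yawerr',yawof(r)-A,'z',p[2],'rot',r,'F',o['contact_force'],'open',o['opening'])
E
python3 line.py
python3 - <<'E'
from plan import *
s=snap('scene','s7');t=snap('top','t7')
a=cv2.resize(s[110:240,230:410],None,fx=4,fy=4,interpolation=cv2.INTER_CUBIC)[:,:,::-1][:600]
cv2.imwrite('pics/s7c.png',a)
b=cv2.resize(t[170:300,110:310],None,fx=4,fy=4,interpolation=cv2.INTER_CUBIC)[:,:,::-1][:600]
cv2.imwrite('pics/t7c.png',b)
E
```

```text
l 0.22718056580759657 lat(+ along tool y) -0.004899267782451411 yawerr -0.005234596504414268 z 0.17182019983429697 rot [-3.1327  0.0054  1.3823] F [ 0.5695 -0.8123 -4.803 ] open 0.04537586411828692
```

View pics/s7c.png

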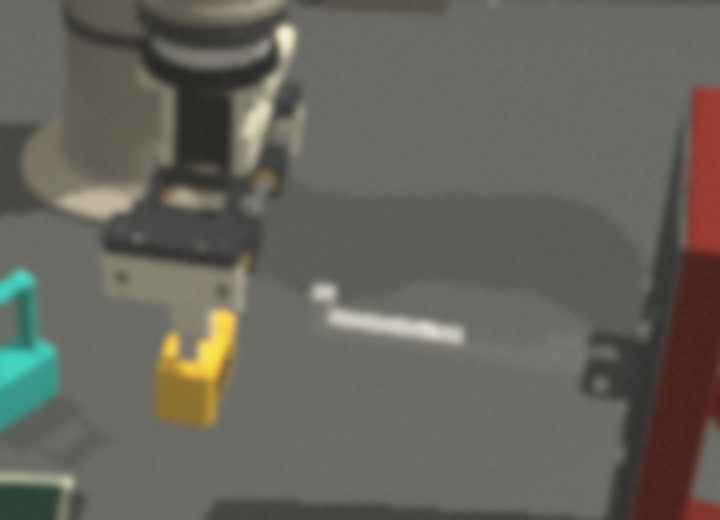

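View pics/t7c.png

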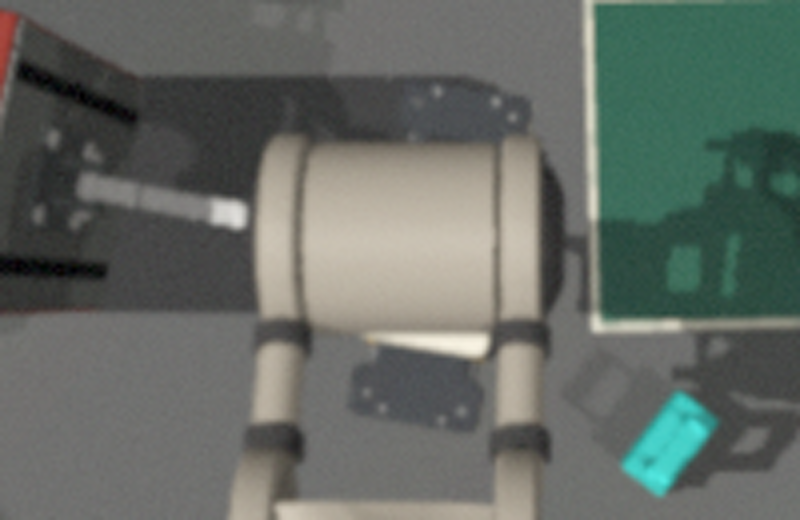

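Call:
{"name": "carry_out", "arguments": {
  "targets": [
    [[0,0.003,-0.006],-0.005],
    [[0,0.002,-0.006],0],
    [[0,0,0],0]
  ]
}}

```text
time: 13.22
tool_pos: [0.4747, 0.0605, 0.1846]
tool_rot: [-3.134, 0.006, 1.385]
contact_force: [0.5, -0.5, -4.6]
opening: 0.0454
```

```bash
python3 line.py
python3 - <<'E'
from plan import *
s=snap('scene','s8')
a=cv2.resize(s[150:230,250:340],None,fx=7,fy=7,interpolation=cv2.INTER_CUBIC)[:,:,::-1][:600]
cv2.imwrite('pics/s8c.png',a)
E
```

```text
l 0.22994493082609582 lat(+ along tool y) 0.0020636181238681195 yawerr -0.0028627657830773146 z 0.1846298545160856 rot [-3.1336  0.0062  1.3846] F [ 0.4559 -0.4828 -4.5861] open 0.04544913056225309
```

View pics/s8c.png

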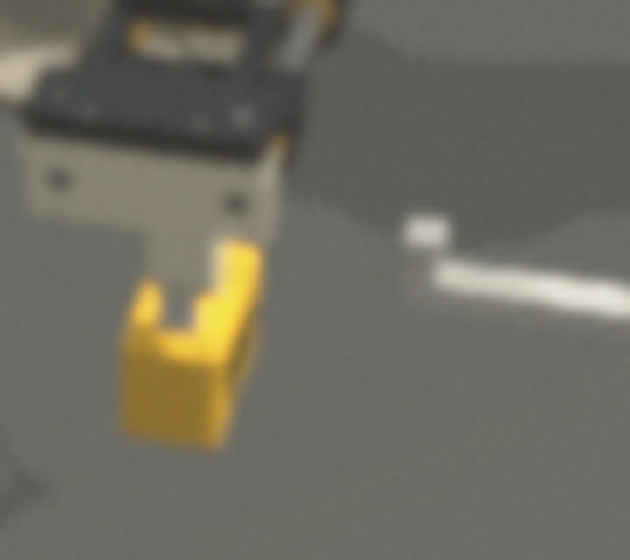

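Run:
```python
from plan import *
A=1.3875; n=np.array([np.cos(A),np.sin(A)]); q=np.array([n[1],-n[0]])
p=st()[0]
for off in (0,-.003,):
  P=[[*(p[:2]+off*n+.033*q+s*.017*n),p[2]-.0588+h] for h in(0,.04) for s in(-1,1)]
  print(((proj('scene',P)-[250,150])*7+3).round(0))
```

```text
[[134. 439.]
 [232. 453.]
 [133. 343.]
 [234. 357.]]
[[125. 438.]
 [224. 452.]
 [124. 342.]
 [225. 356.]]
```

Call:
{"name": "carry_out", "arguments": {
  "targets": [
    [[0.013,0,-0.001],0],
    [[0.013,0,-0.001],0],
    [[0.013,0,-0.001],0],
    [[0.013,0,-0.001],0],
    [[0,0,0],0]
  ]
}}

```text
time: 13.9
tool_pos: [0.4845, 0.1163, 0.1881]
tool_rot: [-3.133, 0.006, 1.386]
contact_force: [-0.4, 0.5, -5.2]
opening: 0.0456
```

```bash
python3 line.py
```

```text
l 0.1733366608839373 lat(+ along tool y) 0.0015923214074216245 yawerr -0.001870242623172258 z 0.18808185327852936 rot [-3.1326  0.0058  1.3856] F [-0.3525  0.5444 -5.1653] open 0.04563853313955898
```

Call:
{"name": "carry_out", "arguments": {
  "targets": [
    [[0.004,-0.001,0.005],0],
    [[0.013,0,0],0],
    [[0.013,0,0],0],
    [[0.013,0,0],0],
    [[0.013,0,0],0],
    [[0,0,0],0]
  ]
}}

```text
time: 14.65
tool_pos: [0.4944, 0.1755, 0.182]
tool_rot: [-3.132, 0.006, 1.386]
contact_force: [0.7, -0.0, -4.6]
opening: 0.0456
```

```bash
python3 line.py
python3 - <<'E'
from plan import *
s=snap('scene','s9')
a=cv2.resize(s[140:240,280:400],None,fx=6,fy=6,interpolation=cv2.INTER_CUBIC)[:,:,::-1][:600]
cv2.imwrite('pics/s9c.png',a)
E
```

```text
l 0.1133327989171415 lat(+ along tool y) 0.0004997957103014619 yawerr -0.0018934407953614674 z 0.1820296529937187 rot [-3.1322  0.006   1.3856] F [ 0.6984 -0.0167 -4.5808] open 0.04557867483650391
```

View pics/s9c.png

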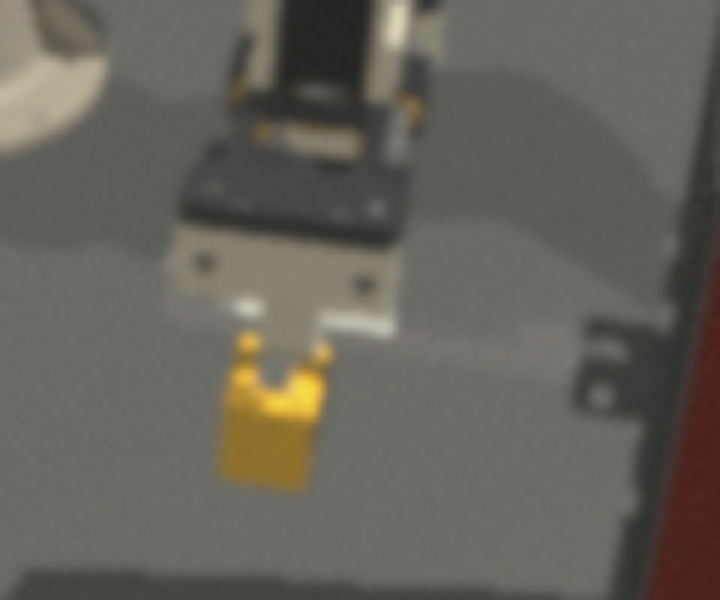

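Call:
{"name": "carry_out", "arguments": {
  "targets": [
    [[0.013,0,0],0],
    [[0.013,0,0],0],
    [[0.013,0,0],0],
    [[0.012,0,0],0],
    [[0,0,0],0]
  ]
}}

```text
time: 15.32
tool_pos: [0.5044, 0.2285, 0.1816]
tool_rot: [-3.132, 0.006, 1.385]
contact_force: [0.7, -0.9, -4.9]
opening: 0.0454
```

```bash
python3 line.py
```

```text
l 0.0593304311080855 lat(+ along tool y) 0.0006760729070214948 yawerr -0.002649965388670017 z 0.1816025396860241 rot [-3.1321  0.0062  1.3849] F [ 0.6895 -0.9314 -4.8915] open 0.045445342350939444
```

Call:
{"name": "carry_out", "arguments": {
  "targets": [
    [[0,0,0.008],0],
    [[0,0,0.008],0],
    [[0,0,0.006],0],
    [[0,0,0.004],0],
    [[0,0,0],0]
  ]
}}

```text
time: 15.95
tool_pos: [0.5035, 0.2272, 0.153]
tool_rot: [-3.13, 0.008, 1.384]
contact_force: [-0.7, 0.5, -4.6]
opening: 0.0458
```

```bash
python3 line.py
```

```text
l 0.06084778006030717 lat(+ along tool y) 7.885796778376255e-05 yawerr -0.0036397212528371803 z 0.15298400386324812 rot [-3.1304  0.0078  1.3839] F [-0.7463  0.5039 -4.6112] open 0.04575830080591488
```

Call:
{"name": "carry_out", "arguments": {
  "targets": [
    [[0,0,0.002],0],
    [[0,0,0.002],0],
    [[0,0,0],0]
  ]
}}

```text
time: 16.32
tool_pos: [0.5042, 0.2273, 0.1523]
tool_rot: [-3.134, 0.006, 1.384]
contact_force: [-0.6, -0.3, -4.9]
opening: 0.0458
```

```bash
python3 line.py
```

```text
l 0.06054964973133037 lat(+ along tool y) 0.0007211450015651111 yawerr -0.003693972290393699 z 0.15233850717374164 rot [-3.134   0.006   1.3838] F [-0.6383 -0.3133 -4.89  ] open 0.04583773297172462
```

Call:
{"name": "carry_out", "arguments": {
  "targets": [
    [[0,0,0.004],0],
    [[0,0,0],0]
  ]
}}

```text
time: 16.58
tool_pos: [0.505, 0.2277, 0.1521]
tool_rot: [-3.138, 0.004, 1.384]
contact_force: [-0.3, -0.2, -4.8]
opening: 0.0459
```

Call:
{"name": "carry_out", "arguments": {
  "targets": [
    [[0,0,0.004],0],
    [[0,0,0],0]
  ]
}}

```text
time: 16.82
tool_pos: [0.5057, 0.2279, 0.1519]
tool_rot: [3.141, 0.002, 1.384]
contact_force: [0.3, -0.1, -4.5]
opening: 0.0458
```

Run:
```python
from plan import *
print(st()[2])
s=snap('scene','s10')
a=cv2.resize(s[120:240,290:410],None,fx=5,fy=5,interpolation=cv2.INTER_CUBIC)[:,:,::-1][:600]
cv2.imwrite('pics/s10c.png',a)
```

```text
{'time': 16.825, 'qpos': array([ 0.2865,  0.465 ,  1.5508, -0.0024,  1.1263,  0.4741]), 'qvel': array([-0.0007, -0.0078, -0.0091, -0.0004,  0.0124,  0.0012]), 'joint_efforts': array([  0.046 , -51.2216, -24.5646,   0.0374,   0.182 ,   0.0022]), 'tool_pos': array([0.5057, 0.2279, 0.1519]), 'tool_rot': array([3.141 , 0.0021, 1.3842]), 'contact_force': array([ 0.2837, -0.0985, -4.4762]), 'torque': array([-0.0048,  0.0994, -0.0021]), 'opening': 0.04583734407766659}
```

View pics/s10c.png

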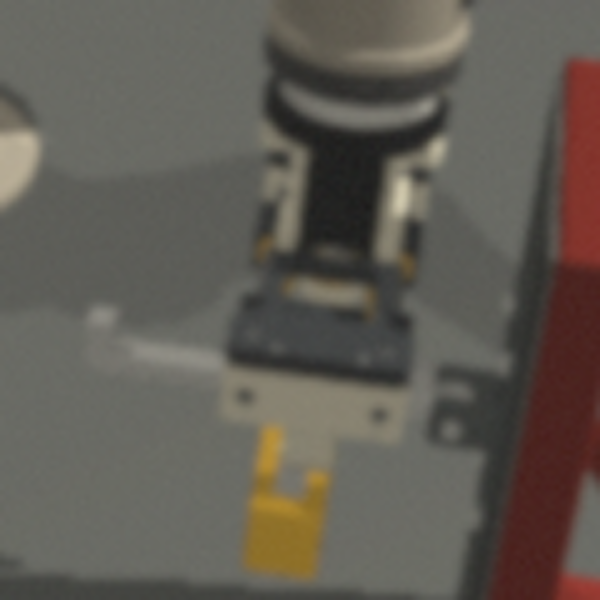

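Call:
{"name": "carry_out", "arguments": {
  "targets": [
    [[0,0,0.008],0],
    [[0,0,0],0],
    [[0,0,0],0]
  ]
}}

```text
time: 17.25
tool_pos: [0.5064, 0.2291, 0.149]
tool_rot: [3.136, -0.002, 1.385]
contact_force: [0.5, -0.4, -4.4]
opening: 0.0457
```

```bash
python3 line.py
```

```text
l 0.058388297528601335 lat(+ along tool y) 0.0025742064856809125 yawerr -0.002861989598034409 z 0.14900439680539423 rot [ 3.1365 -0.0015  1.3846] F [ 0.4937 -0.3684 -4.4369] open 0.045692053781935124
```

Call:
{"name": "carry_out", "arguments": {
  "targets": [
    [[0,-0.001,0.008],0],
    [[0,0,0],0],
    [[0,0,0],0]
  ]
}}

```text
time: 17.62
tool_pos: [0.5074, 0.2302, 0.1461]
tool_rot: [3.13, -0.005, 1.385]
contact_force: [-1.2, 0.2, -0.1]
opening: 0.0458
```

```bash
python3 line.py
```

```text
l 0.05714563940043001 lat(+ along tool y) 0.003317473892884446 yawerr -0.002785772241701956 z 0.14611898597022663 rot [ 3.1301 -0.0053  1.3847] F [-1.225   0.197  -0.0901] open 0.04575613551887926
```

Call:
{"name": "carry_out", "arguments": {
  "targets": [
    [[0,0,0],0],
    [[0,0,0],0],
    [[0,0,0],0],
    [[0,0,0],0]
  ],
  "fingers": 0.0
}}

```text
time: 18.12
tool_pos: [0.5076, 0.2299, 0.1444]
tool_rot: [3.132, -0.004, 1.384]
contact_force: [0.2, 0.3, 0.5]
opening: 0.0812
```

Call:
{"name": "carry_out", "arguments": {
  "targets": [
    [[0,0,-0.015],0],
    [[0,0,-0.02],0],
    [[0,0,-0.025],0],
    [[0,0,-0.03],0],
    [[0,0,-0.03],0],
    [[0,0,0],0]
  ]
}}

```text
time: 18.88
tool_pos: [0.5068, 0.2298, 0.2737]
tool_rot: [3.127, -0.007, 1.384]
contact_force: [0.2, 0.8, 0.0]
opening: 0.092
```

```bash
python3 line.py
python3 - <<'E'
from plan import *
s=snap('scene','s11');t=snap('top','t11')
a=cv2.resize(s[120:240,290:410],None,fx=5,fy=5,interpolation=cv2.INTER_CUBIC)[:,:,::-1][:600]
cv2.imwrite('pics/s11c.png',a)
E
```

```text
l 0.057613178241711256 lat(+ along tool y) 0.0027691691922482496 yawerr -0.0030676571793923912 z 0.2737446430343735 rot [ 3.1272 -0.0065  1.3844] F [0.223  0.7711 0.0367] open 0.09195511481665594
```

View pics/s11c.png

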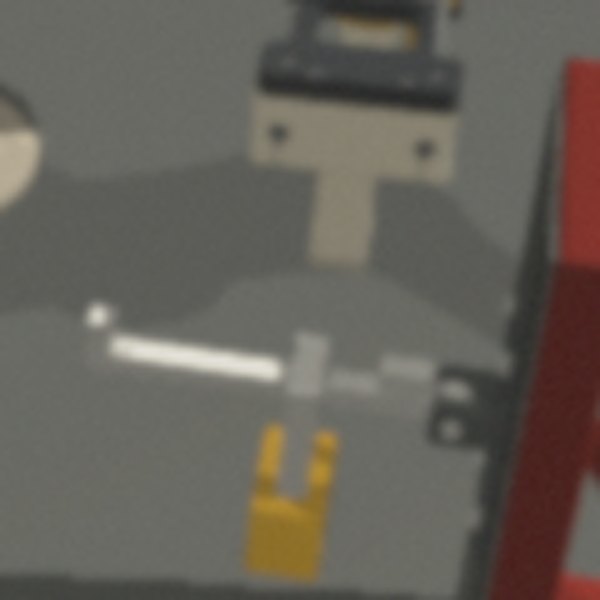

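Run:
```python
from meas import *
s=cv2.imread('pics/s11.png')[:,:,::-1].copy();t=cv2.imread('pics/t11.png')[:,:,::-1].copy()
for c,st_ in weights(s)[0]: print('scene',c,st_)
for c,st_ in weights(t)[0]: print('top',c,st_)
b=cv2.resize(t[190:270,270:370],None,fx=6,fy=6,interpolation=cv2.INTER_CUBIC)[:,:,::-1]
cv2.imwrite('pics/t11c.png',b)
from plan import *
plan([((.49,-.2094,.24),1.468,10)])
```

```text
scene [347.3416 222.4099] [339 206  18  30 322]
scene [171.     240.3821] [161 226  21  27 301]
top [165.4321 213.2222] [158 209  14  10  81]
top [322.066  226.2893] [317 213  14  25 197]
top [161.8269 231.4135] [153 226  16  11 104]
from [0.5056 0.2295 0.2707] yaw 1.3844
[ 0.49   -0.2094  0.24  ] [[[-0.0434, 0.0066, 0.0031], -0.0084], [[-0.0435, 0.0062, 0.0031], -0.0084], [[-0.0435, 0.0059, 0.0031], -0.0084], [[-0.0436, 0.0055, 0.0031], -0.0084], [[-0.0436, 0.0051, 0.0031], -0.0084], [[-0.0437, 0.0048, 0.0031], -0.0084], [[-0.0437, 0.0044, 0.0031], -0.0084], [[-0.0437, 0.004, 0.0031], -0.0084], [[-0.0438, 0.0037, 0.0031], -0.0084], [[-0.0438, 0.0033, 0.0031], -0.0084]]
```

View pics/t11c.png

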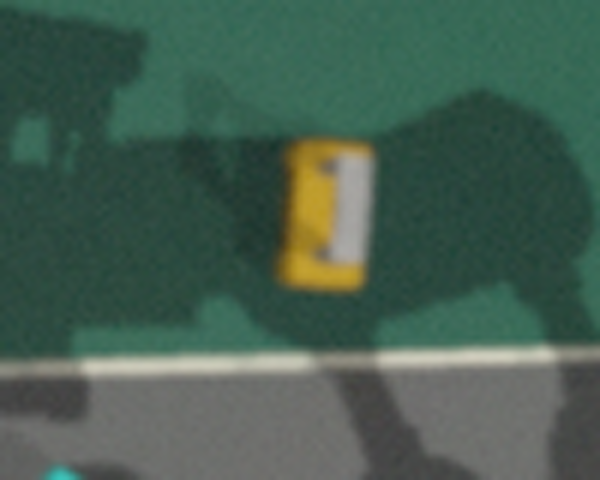

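Call:
{"name": "carry_out", "arguments": {
  "targets": [
    [[-0.043,0.0065,0.002],-0.009],
    [[-0.0435,0.006,0.002],-0.009],
    [[-0.0435,0.006,0.002],-0.009],
    [[-0.0435,0.0055,0.002],-0.009],
    [[-0.0435,0.005,0.002],-0.009],
    [[-0.0435,0.005,0.002],-0.009],
    [[-0.0435,0.0045,0.002],-0.009],
    [[-0.0435,0.004,0.002],-0.009],
    [[-0.03,0.0035,0.002],-0.009],
    [[-0.015,0.0035,0.002],-0.009]
  ]
}}

```text
time: 20.23
tool_pos: [0.4899, -0.1759, 0.2361]
tool_rot: [-3.128, -0.006, 1.48]
contact_force: [0.8, 0.8, -0.5]
opening: 0.0918
```

Run:
```python
from plan import *
print(st()[1])
plan([((.4898,-.2095,.2),1.475,3),((.4898,-.2095,.115),1.475,5)])
```

```text
[-3.1281 -0.0057  1.4804]
from [ 0.4899 -0.1759  0.2361] yaw 1.4804
[ 0.4898 -0.2095  0.2   ] [[[-0.0112, 0.001, 0.012], 0.0018], [[-0.0112, 0.001, 0.012], 0.0018], [[-0.0112, 0.001, 0.012], 0.0018]]
[ 0.4898 -0.2095  0.115 ] [[[0.0, 0.0, 0.017], -0.0], [[0.0, 0.0, 0.017], -0.0], [[0.0, 0.0, 0.017], -0.0], [[0.0, 0.0, 0.017], -0.0], [[0.0, 0.0, 0.017], -0.0]]
```

Call:
{"name": "carry_out", "arguments": {
  "targets": [
    [[-0.011,0.001,0.012],0.002],
    [[-0.011,0.001,0.012],0.002],
    [[-0.011,0.001,0.012],0.002],
    [[0,0,0.018],0],
    [[0,0,0.018],0],
    [[0,0,0.018],0],
    [[0,0,0.018],0],
    [[0,0,0],0]
  ]
}}

```text
time: 21.22
tool_pos: [0.4871, -0.2072, 0.1182]
tool_rot: [-3.122, -0.009, 1.477]
contact_force: [-0.1, 0.3, 0.6]
opening: 0.0918
```

Run:
```python
from plan import *
print(st()[1])
plan([((.4898,-.2085,.06),1.475,5)])
s=snap('scene','s12')
a=cv2.resize(s[140:280,100:260],None,fx=4.2,fy=4.2,interpolation=cv2.INTER_CUBIC)[:,:,::-1]
cv2.imwrite('pics/s12c.png',a)
```

```text
[-3.1223 -0.0093  1.4768]
from [ 0.4871 -0.2072  0.1182] yaw 1.4768
[ 0.4898 -0.2085  0.06  ] [[[-0.0002, 0.0006, 0.0116], 0.0004], [[-0.0002, 0.0006, 0.0116], 0.0004], [[-0.0002, 0.0006, 0.0116], 0.0004], [[-0.0002, 0.0006, 0.0116], 0.0004], [[-0.0002, 0.0006, 0.0116], 0.0004]]
```

View pics/s12c.png

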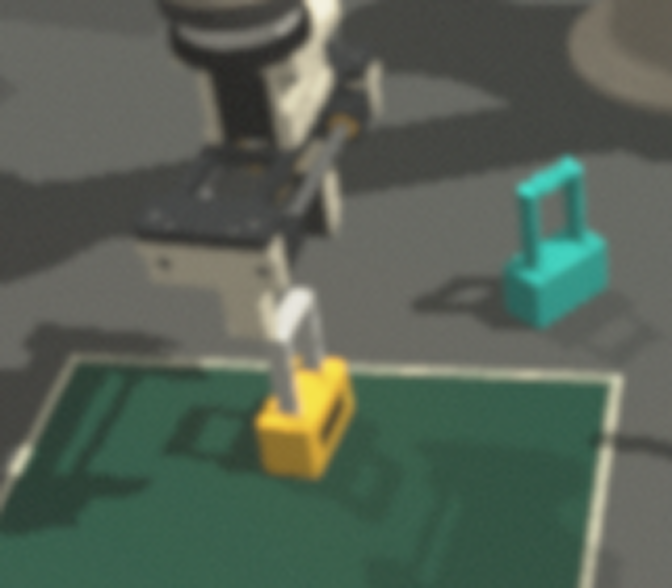

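Call:
{"name": "carry_out", "arguments": {
  "targets": [
    [[-0.001,0.001,0.012],0],
    [[-0.001,0.001,0.012],0],
    [[0,0.0005,0.012],0],
    [[0,0,0.012],0],
    [[0,0,0.01],0],
    [[0,0,0],0]
  ]
}}

```text
time: 22.02
tool_pos: [0.4897, -0.2096, 0.0578]
tool_rot: [-3.126, -0.008, 1.477]
contact_force: [0.1, -0.5, -0.0]
opening: 0.092
```

Run:
```python
from plan import *
print(st()[1],st()[2]['contact_force'])
plan([((.4898,-.2090,.059),1.475,1)])
s=snap('scene','s13')
a=cv2.resize(s[140:280,100:260],None,fx=4.2,fy=4.2,interpolation=cv2.INTER_CUBIC)[:,:,::-1]
cv2.imwrite('pics/s13c.png',a)
```

```text
[-3.1256 -0.0078  1.4771] [ 0.073  -0.4676 -0.0457]
from [ 0.4897 -0.2096  0.0578] yaw 1.4771
[ 0.4898 -0.209   0.059 ] [[[0.0006, 0.0, -0.0012], 0.0021]]
```

View pics/s13c.png

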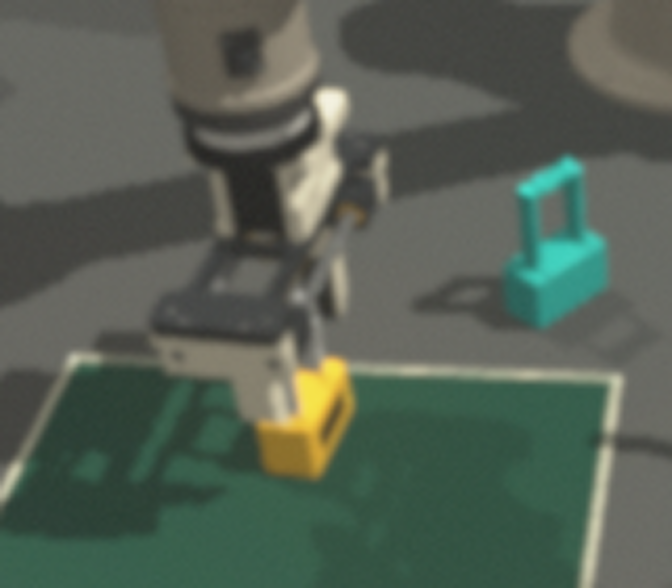

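Right at the target, with the finger over the leg. Now close and lift.

Call:
{"name": "carry_out", "arguments": {
  "targets": [
    [[0.001,0,0],0],
    [[0,0,0],0],
    [[0,0,0],0],
    [[0,0,0],0],
    [[0,0,0],0],
    [[0,0,0],0],
    [[0,0,0],0]
  ],
  "fingers": 1.0,
  "grip_force": 40
}}

```text
time: 22.95
tool_pos: [0.491, -0.2092, 0.0598]
tool_rot: [-3.129, -0.006, 1.477]
contact_force: [0.0, 0.5, 0.6]
opening: 0.0455
```

Call:
{"name": "carry_out", "arguments": {
  "targets": [
    [[0,0,-0.005],0],
    [[0,0,-0.01],0],
    [[0,0,-0.015],0],
    [[0,0,-0.02],0],
    [[0,0,-0.025],0],
    [[0,0,-0.025],0],
    [[0,0,-0.025],0],
    [[0,0,0],0]
  ]
}}

```text
time: 23.95
tool_pos: [0.4914, -0.2094, 0.1921]
tool_rot: [-3.127, -0.007, 1.477]
contact_force: [0.4, -0.6, -6.2]
opening: 0.046
```

Run:
```python
from plan import *
print(st()[1],st()[2]['contact_force'],st()[2]['opening'])
plan([((.4732,.058,.184),1.3875,10)])
```

```text
[-3.1272 -0.0069  1.4773] [ 0.3904 -0.5967 -6.1602] 0.046018098840190494
from [ 0.4914 -0.2094  0.1921] yaw 1.4773
[0.4732 0.058  0.184 ] [[[0.0265, -0.0043, 0.0008], 0.009], [[0.0264, -0.0046, 0.0008], 0.009], [[0.0264, -0.0048, 0.0008], 0.009], [[0.0263, -0.005, 0.0008], 0.009], [[0.0263, -0.0053, 0.0008], 0.009], [[0.0262, -0.0055, 0.0008], 0.009], [[0.0262, -0.0057, 0.0008], 0.009], [[0.0261, -0.006, 0.0008], 0.009], [[0.0261, -0.0062, 0.0008], 0.009], [[0.026, -0.0064, 0.0008], 0.009]]
```

Call:
{"name": "carry_out", "arguments": {
  "targets": [
    [[0.026,-0.004,0],0.009],
    [[0.026,-0.0045,-0.001],0.009],
    [[0.026,-0.0045,-0.001],0.009],
    [[0.026,-0.005,-0.001],0.009],
    [[0.026,-0.005,-0.001],0.009],
    [[0.026,-0.0055,-0.001],0.009],
    [[0.026,-0.0055,-0.001],0.009],
    [[0.026,-0.006,-0.001],0.009],
    [[0.02,-0.006,0],0.009],
    [[0,0,0],0.0]
  ]
}}

```text
time: 25.2
tool_pos: [0.4682, 0.0311, 0.1934]
tool_rot: [-3.111, -0.007, 1.392]
contact_force: [-0.9, 0.9, -5.4]
opening: 0.0458
```

```bash
python3 line.py
python3 - <<'E'
from plan import *
s=snap('scene','s14')
a=cv2.resize(s[140:250,240:390],None,fx=5,fy=5,interpolation=cv2.INTER_CUBIC)[:,:,::-1]
cv2.imwrite('pics/s14c.png',a)
E
```

```text
l 0.2600195015933088 lat(+ along tool y) 0.0010821743053981484 yawerr 0.004582003585650307 z 0.19338152026431796 rot [-3.1106 -0.0071  1.3921] F [-0.9059  0.8589 -5.4376] open 0.04576549878499506
```

View pics/s14c.png

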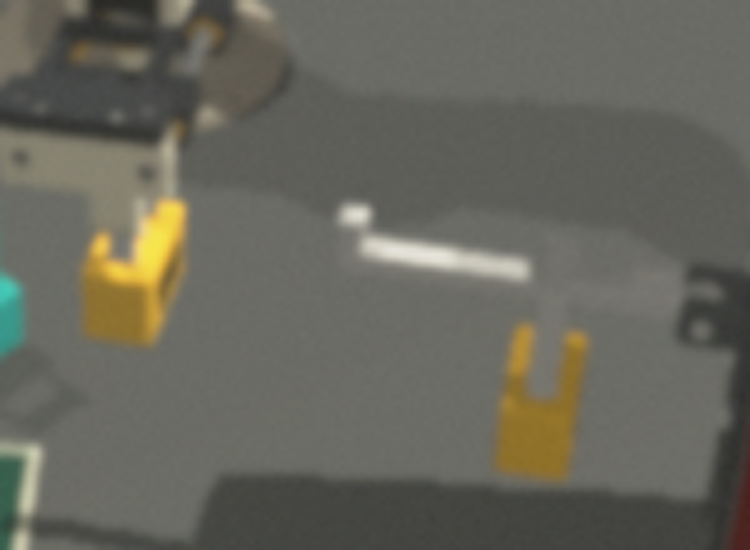

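Call:
{"name": "carry_out", "arguments": {
  "targets": [
    [[0.008,0,0.006],0],
    [[0.008,0,0.006],0.005],
    [[0.013,0,0],0],
    [[0.013,0,0],0],
    [[0,0,0],0]
  ]
}}

```text
time: 25.88
tool_pos: [0.4763, 0.0733, 0.1798]
tool_rot: [-3.109, -0.006, 1.384]
contact_force: [0.5, -0.1, -5.8]
opening: 0.0456
```

```bash
python3 line.py
```

```text
l 0.21705863563891017 lat(+ along tool y) 0.0013112274630584194 yawerr -0.003229759094753204 z 0.17981860656795576 rot [-3.1095 -0.0061  1.3843] F [ 0.5449 -0.1235 -5.8487] open 0.04562199510916332
```

Call:
{"name": "carry_out", "arguments": {
  "targets": [
    [[0.012,-0.001,-0.001],-0.003],
    [[0.012,0,0],0],
    [[0.012,0,0],0],
    [[0.012,0,0],0],
    [[0,0,0],0]
  ]
}}

```text
time: 26.5
tool_pos: [0.4849, 0.1244, 0.1816]
tool_rot: [-3.11, -0.006, 1.388]
contact_force: [-0.5, 0.1, -5.2]
opening: 0.0458
```

```bash
python3 line.py
python3 - <<'E'
from plan import *
s=snap('scene','s15')
a=cv2.resize(s[140:250,240:390],None,fx=5,fy=5,interpolation=cv2.INTER_CUBIC)[:,:,::-1]
cv2.imwrite('pics/s15c.png',a)
E
```

```text
l 0.1652997572226375 lat(+ along tool y) 0.0004696687245287185 yawerr 0.0005736292128604159 z 0.18159785963850072 rot [-3.1104 -0.0064  1.3881] F [-0.4716  0.0787 -5.1834] open 0.045809564279068085
```

View pics/s15c.png

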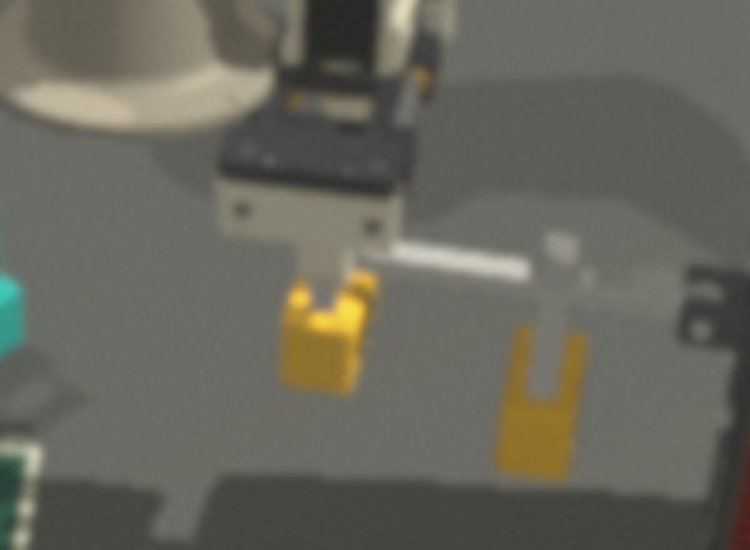

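Call:
{"name": "carry_out", "arguments": {
  "targets": [
    [[0.012,0,0],0],
    [[0.012,0,0],0],
    [[0.012,0,0],0],
    [[0.006,0,0],0],
    [[0,0,0],0]
  ]
}}

```text
time: 27.18
tool_pos: [0.493, 0.168, 0.1817]
tool_rot: [-3.11, -0.006, 1.387]
contact_force: [-0.6, -0.2, -5.7]
opening: 0.0459
```

```bash
python3 line.py
```

```text
l 0.1209815649259294 lat(+ along tool y) 0.00047780007088675394 yawerr -0.00011115958987817365 z 0.18165993917323842 rot [-3.11   -0.006   1.3874] F [-0.639  -0.1889 -5.6594] open 0.04594106524746855
```

Call:
{"name": "carry_out", "arguments": {
  "targets": [
    [[0,0,0.008],0],
    [[0,0,0.008],0],
    [[0,0,0.008],0],
    [[0,0,0.006],0],
    [[0,0,0],0]
  ]
}}

```text
time: 27.8
tool_pos: [0.4921, 0.1675, 0.1518]
tool_rot: [-3.112, -0.006, 1.386]
contact_force: [-1.3, 0.7, -2.9]
opening: 0.0457
```

```bash
python3 line.py
```

```text
l 0.12155732127356535 lat(+ along tool y) -0.00027483285318664083 yawerr -0.001086885072949073 z 0.15184123752784268 rot [-3.1116 -0.0063  1.3864] F [-1.2785  0.735  -2.915 ] open 0.045717677934447296
```

Call:
{"name": "carry_out", "arguments": {
  "targets": [
    [[0,0,0.007],0],
    [[0,0,0],0],
    [[0,0,0],0]
  ]
}}

```text
time: 28.18
tool_pos: [0.4931, 0.1678, 0.152]
tool_rot: [-3.119, -0.009, 1.387]
contact_force: [-0.7, 0.6, -5.3]
opening: 0.0455
```

```bash
python3 line.py
```

```text
l 0.12111400743111293 lat(+ along tool y) 0.0006637890846326623 yawerr -0.0007949519324419452 z 0.15198475069498943 rot [-3.1192 -0.0091  1.3867] F [-0.6724  0.6014 -5.2698] open 0.04550090602628306
```

Call:
{"name": "carry_out", "arguments": {
  "targets": [
    [[0,0,0.008],0],
    [[0,0,0.008],0],
    [[0,0,0.002],0]
  ]
}}

```text
time: 28.55
tool_pos: [0.494, 0.169, 0.1475]
tool_rot: [-3.13, -0.014, 1.388]
contact_force: [-2.3, -0.5, -1.9]
opening: 0.0461
```

```bash
python3 line.py
```

```text
l 0.11972779854636394 lat(+ along tool y) 0.0013342380235374992 yawerr 0.00012502861191654446 z 0.14752157502063123 rot [-3.1297 -0.0137  1.3876] F [-2.2815 -0.5281 -1.8667] open 0.04605854913111556
```

Call:
{"name": "carry_out", "arguments": {
  "targets": [
    [[0,0,0.006],0],
    [[0,0,0.003],0]
  ]
}}

```text
time: 28.8
tool_pos: [0.4944, 0.1691, 0.1473]
tool_rot: [-3.136, -0.015, 1.389]
contact_force: [-9.8, -3.1, 17.9]
opening: 0.046
```

```bash
python3 line.py
```

```text
l 0.11961538327752654 lat(+ along tool y) 0.0017158243312550671 yawerr 0.001145407521935704 z 0.14728971113605888 rot [-3.1364 -0.0153  1.3886] F [-9.7722 -3.0922 17.9393] open 0.04595878725437547
```

Call:
{"name": "carry_out", "arguments": {
  "targets": [
    [[0,0,-0.002],0],
    [[0,0,0],0],
    [[0,0,0],0],
    [[0,0,0],0],
    [[0,0,0],0]
  ],
  "fingers": 0.0
}}

```text
time: 29.42
tool_pos: [0.4952, 0.169, 0.1483]
tool_rot: [-3.137, -0.015, 1.388]
contact_force: [-0.5, -0.4, 0.2]
opening: 0.0898
```

Call:
{"name": "carry_out", "arguments": {
  "targets": [
    [[0,0,-0.012],0],
    [[0,0,-0.02],0],
    [[0,0,-0.025],0],
    [[0,0,-0.03],0],
    [[0,0,-0.03],0],
    [[0,0,0],0]
  ]
}}

```text
time: 30.18
tool_pos: [0.4958, 0.1671, 0.2724]
tool_rot: [-3.139, -0.016, 1.388]
contact_force: [-0.3, -0.2, -0.3]
opening: 0.0918
```

```bash
python3 line.py
python3 - <<'E'
from plan import *
s=snap('scene','s16')
a=cv2.resize(s[120:240,290:410],None,fx=5,fy=5,interpolation=cv2.INTER_CUBIC)[:,:,::-1]
cv2.imwrite('pics/s16c.png',a)
E
```

```text
l 0.12134761228454818 lat(+ along tool y) 0.0033841990710577166 yawerr 0.00074724901488743 z 0.2723813106610574 rot [-3.1389 -0.0162  1.3882] F [-0.2692 -0.2425 -0.3333] open 0.09184542538185318
```

View pics/s16c.png

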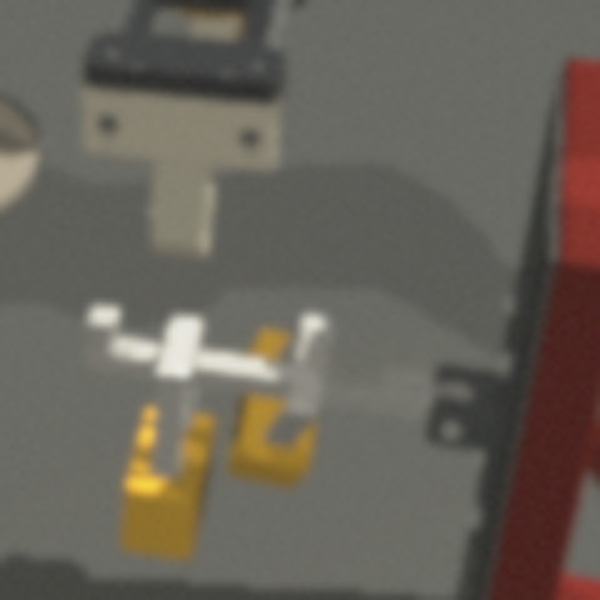

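Call:
{"name": "carry_out", "arguments": {
  "targets": [
    [[0,0,0],0],
    [[0,0,0],0],
    [[0,0,0],0],
    [[0,0,0],0]
  ]
}}

```text
time: 30.72
tool_pos: [0.4937, 0.1667, 0.2681]
tool_rot: [-3.131, -0.013, 1.388]
contact_force: [-0.2, -1.1, 0.2]
opening: 0.0921
```

Run:
```python
from plan import *
s=snap('scene','s17');t=snap('top','t17')
a=cv2.resize(s[120:240,290:410],None,fx=5,fy=5,interpolation=cv2.INTER_CUBIC)[:,:,::-1]
cv2.imwrite('pics/s17c.png',a)
b=cv2.resize(t[170:280,110:240],None,fx=5,fy=5,interpolation=cv2.INTER_CUBIC)[:,:,::-1]
cv2.imwrite('pics/t17c.png',b)
```

```text
(no output)
```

View pics/s17c.png

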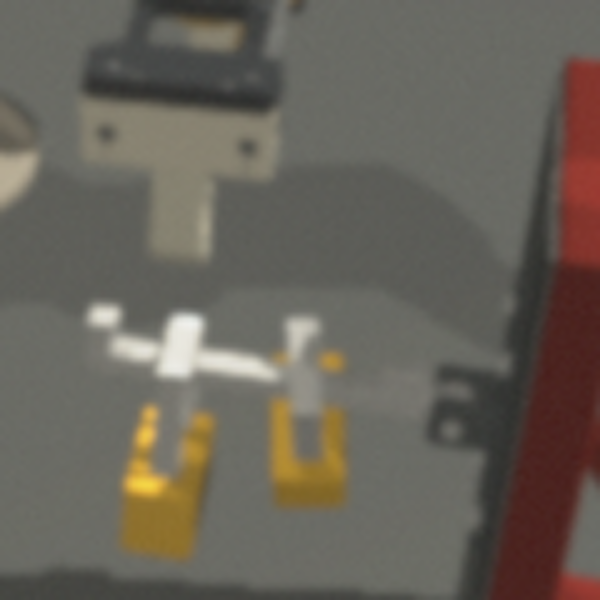

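View pics/t17c.png

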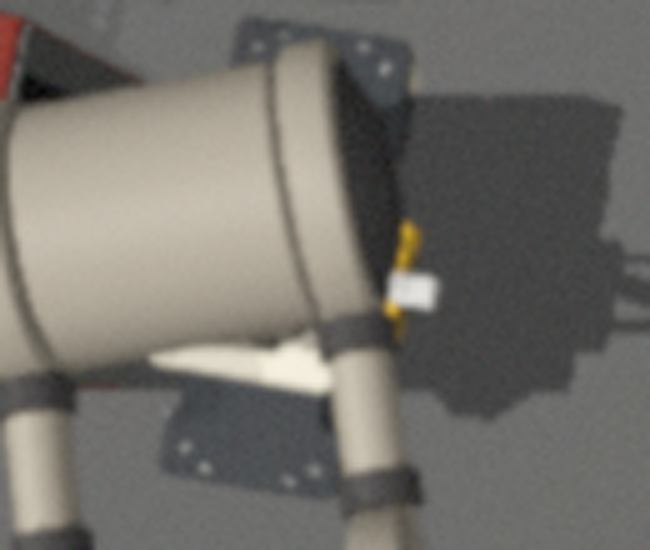

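Weight A is swinging after an apparent knock; B hangs still. I'll wait for A to settle and keep the tool clear.

Call:
{"name": "carry_out", "arguments": {
  "targets": [
    [[0,0,-0.002],0],
    [[0,0,-0.001],0],
    [[0,0,-0.001],0],
    [[0,0,-0.001],0],
    [[0,0,-0.001],0],
    [[0,0,-0.001],0],
    [[0,0,-0.001],0],
    [[0,0,0],0],
    [[0,0,0],0],
    [[0,0,0],0]
  ]
}}

```text
time: 32.08
tool_pos: [0.4939, 0.1666, 0.2769]
tool_rot: [-3.131, -0.013, 1.388]
contact_force: [-0.1, -0.1, 0.7]
opening: 0.0919
```

Call:
{"name": "carry_out", "arguments": {
  "targets": [
    [[-0.03,0,-0.001],0],
    [[-0.03,0,-0.001],0],
    [[-0.03,0,-0.001],0],
    [[-0.03,0,-0.001],0],
    [[0,0,-0.001],0],
    [[0,0,-0.001],0],
    [[0,0,-0.001],0],
    [[0,0,0],0],
    [[0,0,0],0],
    [[0,0,0],0]
  ]
}}

```text
time: 33.33
tool_pos: [0.472, 0.0483, 0.2821]
tool_rot: [-3.131, -0.014, 1.392]
contact_force: [0.1, -0.1, -0.9]
opening: 0.0916
```

Run:
```python
from plan import *
s=snap('scene','s18');t=snap('top','t18')
a=cv2.resize(s[120:240,290:410],None,fx=4,fy=4,interpolation=cv2.INTER_CUBIC)[:,:,::-1]
b=cv2.resize(t[170:260,80:220],None,fx=5,fy=5,interpolation=cv2.INTER_CUBIC)[:,:,::-1]
cv2.imwrite('pics/s18c.png',a)
cv2.imwrite('pics/t18c.png',b)
```

```text
(no output)
```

View pics/s18c.png

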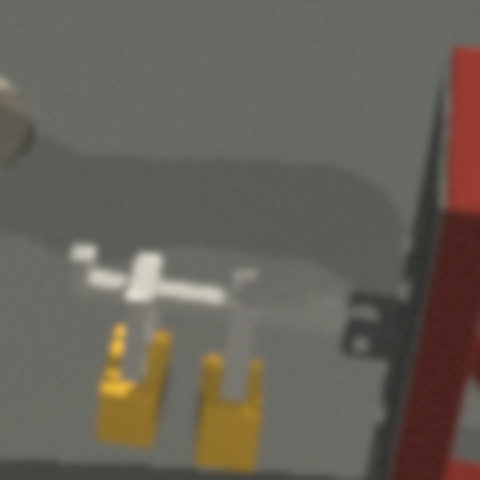

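View pics/t18c.png

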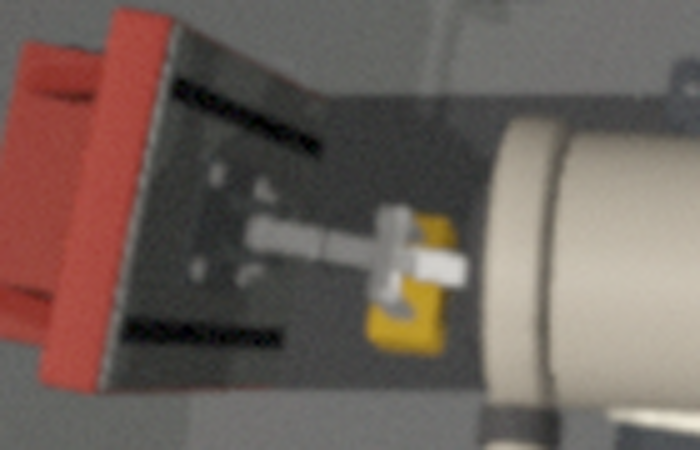

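Call:
{"name": "carry_out", "arguments": {
  "targets": [
    [[0,0,0],0],
    [[0,0,0],0],
    [[0,0,0],0],
    [[0,0,0],0],
    [[0,0,0],0],
    [[0,0,0],0],
    [[0,0,0],0],
    [[0,0,0],0],
    [[0,0,0],0],
    [[0,0,0],0]
  ]
}}

```text
time: 34.67
tool_pos: [0.4719, 0.0481, 0.2821]
tool_rot: [-3.131, -0.014, 1.392]
contact_force: [0.3, -1.1, -0.0]
opening: 0.0919
```

Call:
{"name": "carry_out", "arguments": {
  "targets": [
    [[-0.04,0,0],0],
    [[-0.04,0,-0.001],0],
    [[-0.03,0,-0.001],0],
    [[0,0,-0.001],0],
    [[0,0,-0.001],0],
    [[0,0,-0.001],0],
    [[0,0,-0.001],0],
    [[0,0,0],0],
    [[0,0,0],0],
    [[0,0,0],0]
  ]
}}

```text
time: 35.92
tool_pos: [0.4526, -0.0598, 0.2867]
tool_rot: [-3.132, -0.016, 1.397]
contact_force: [-0.3, 0.1, -0.2]
opening: 0.0915
```

Call:
{"name": "carry_out", "arguments": {
  "targets": [
    [[0,0,0],0],
    [[0,0,0],0],
    [[0,0,0],0],
    [[0,0,0],0],
    [[0,0,0],0],
    [[0,0,0],0],
    [[0,0,0],0],
    [[0,0,0],0],
    [[0,0,0],0],
    [[0,0,0],0]
  ]
}}

```text
time: 37.17
tool_pos: [0.4526, -0.0599, 0.2867]
tool_rot: [-3.132, -0.016, 1.397]
contact_force: [-0.7, 0.4, 0.3]
opening: 0.0921
```

Run:
```python
from plan import *
s=snap('scene','s19');t=snap('top','t19')
a=cv2.resize(s[120:240,290:410],None,fx=5,fy=5,interpolation=cv2.INTER_CUBIC)[:,:,::-1]
b=cv2.resize(t[170:260,80:220],None,fx=5,fy=5,interpolation=cv2.INTER_CUBIC)[:,:,::-1]
cv2.imwrite('pics/s19c.png',a)
cv2.imwrite('pics/t19c.png',b)
```

```text
(no output)
```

View pics/s19c.png

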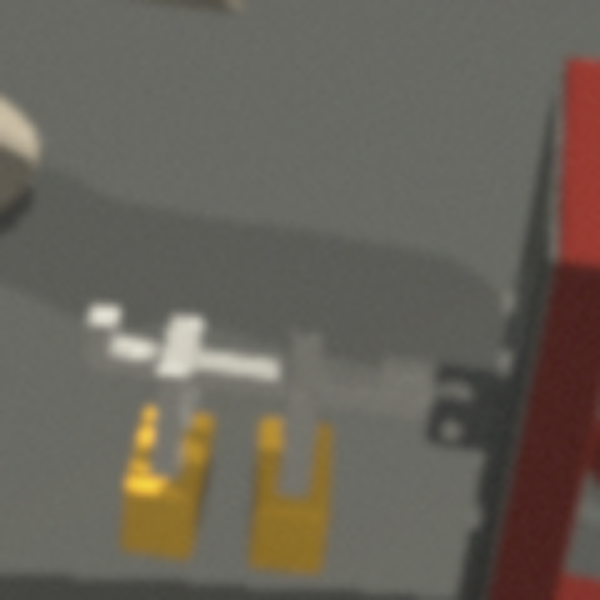

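View pics/t19c.png

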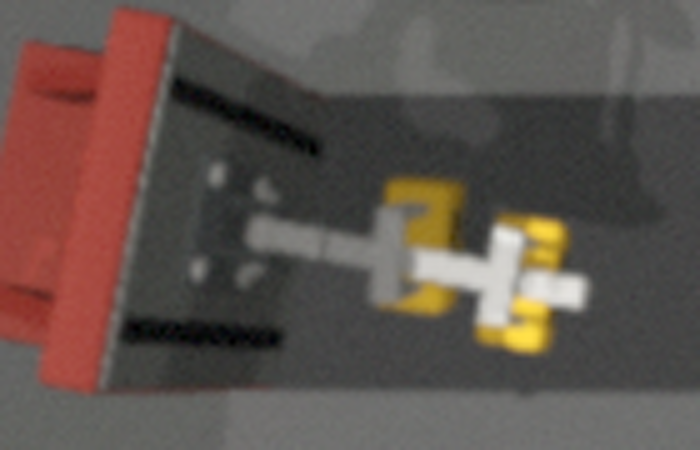

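Call:
{"name": "carry_out", "arguments": {
  "targets": [
    [[0,0,0],0],
    [[0,0,0],0],
    [[0,0,0],0],
    [[0,0,0],0],
    [[0,0,0],0],
    [[0,0,0],0],
    [[0,0,0],0],
    [[0,0,0],0],
    [[0,0,0],0],
    [[0,0,0],0]
  ]
}}

```text
time: 38.52
tool_pos: [0.4526, -0.0598, 0.2867]
tool_rot: [-3.132, -0.016, 1.397]
contact_force: [-0.3, -0.4, 0.0]
opening: 0.0914
```

```bash
cat > swing.py <<'E'
from meas import *
for k in range(6):
    t=eyes.read_camera('top')
    w=[(c.round(1).tolist(),int(s[4])) for c,s in weights(t)[0] if c[0]<230]
    print(round(float(monitor.observe()['time']),2),w)
E
python3 swing.py
```

```text
38.58 [([188.0, 217.3], 85), ([160.8, 236.1], 187), ([184.1, 235.7], 100)]
38.62 [([188.0, 217.3], 85), ([161.2, 235.3], 176), ([184.1, 235.7], 98)]
38.67 [([188.0, 217.3], 85), ([162.3, 232.9], 135), ([184.1, 235.7], 98)]
38.73 [([164.7, 212.1], 110), ([188.0, 217.3], 85), ([164.3, 230.5], 68), ([184.1, 235.7], 101)]
38.77 [([164.9, 210.2], 145), ([187.9, 217.2], 86), ([184.1, 235.6], 99)]
38.83 [([164.8, 209.6], 155), ([188.0, 217.3], 85), ([184.1, 235.6], 96)]
```

Call:
{"name": "carry_out", "arguments": {
  "targets": [
    [[0,0,0],0],
    [[0,0,0],0],
    [[0,0,0],0],
    [[0,0,0],0],
    [[0,0,0],0],
    [[0,0,0],0],
    [[0,0,0],0],
    [[0,0,0],0],
    [[0,0,0],0],
    [[0,0,0],0]
  ]
}}

```text
time: 40.08
tool_pos: [0.4526, -0.0599, 0.2867]
tool_rot: [-3.132, -0.016, 1.397]
contact_force: [0.7, 0.6, 0.5]
opening: 0.0924
```

Call:
{"name": "carry_out", "arguments": {
  "targets": [
    [[0,0,0],0],
    [[0,0,0],0],
    [[0,0,0],0],
    [[0,0,0],0],
    [[0,0,0],0],
    [[0,0,0],0],
    [[0,0,0],0],
    [[0,0,0],0],
    [[0,0,0],0],
    [[0,0,0],0]
  ]
}}

```text
time: 41.32
tool_pos: [0.4526, -0.0599, 0.2867]
tool_rot: [-3.132, -0.016, 1.397]
contact_force: [0.0, 0.4, 0.2]
opening: 0.0917
```

```bash
python3 swing.py
python3 - <<'E'
from plan import *
s=snap('scene','s20');t=snap('top','t20')
a=cv2.resize(s[120:240,290:410],None,fx=5,fy=5,interpolation=cv2.INTER_CUBIC)[:,:,::-1]
b=cv2.resize(t[180:250,110:210],None,fx=7,fy=7,interpolation=cv2.INTER_CUBIC)[:,:,::-1]
cv2.imwrite('pics/s20c.png',a)
cv2.imwrite('pics/t20c.png',b)
E
```

```text
41.38 [([188.0, 217.2], 86), ([161.7, 234.2], 151), ([184.1, 235.7], 99)]
41.42 [([188.0, 217.3], 85), ([162.1, 232.6], 129), ([184.1, 235.6], 100)]
41.48 [([164.8, 212.7], 95), ([188.0, 217.2], 86), ([163.6, 230.9], 88), ([184.0, 235.7], 100)]
41.52 [([164.7, 211.5], 127), ([188.0, 217.3], 85), ([184.2, 235.6], 100)]
41.58 [([164.8, 211.3], 127), ([188.0, 217.2], 86), ([184.2, 235.6], 98)]
41.62 [([164.7, 212.0], 113), ([188.0, 217.3], 85), ([164.3, 230.5], 66), ([184.1, 235.7], 99)]
```

View pics/s20c.png

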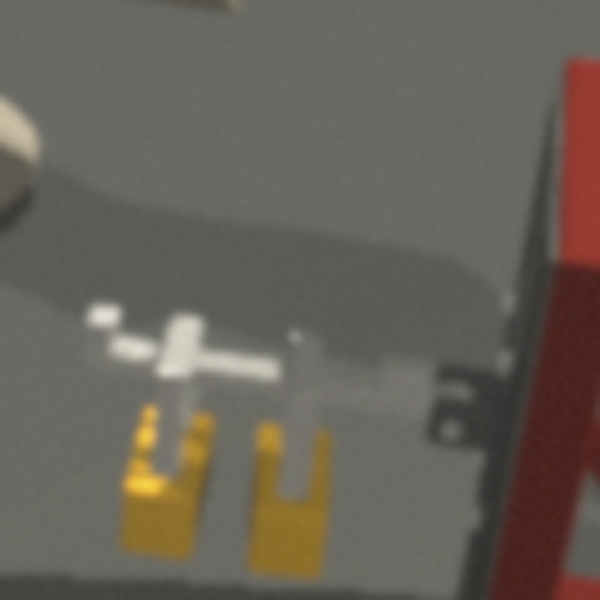

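View pics/t20c.png

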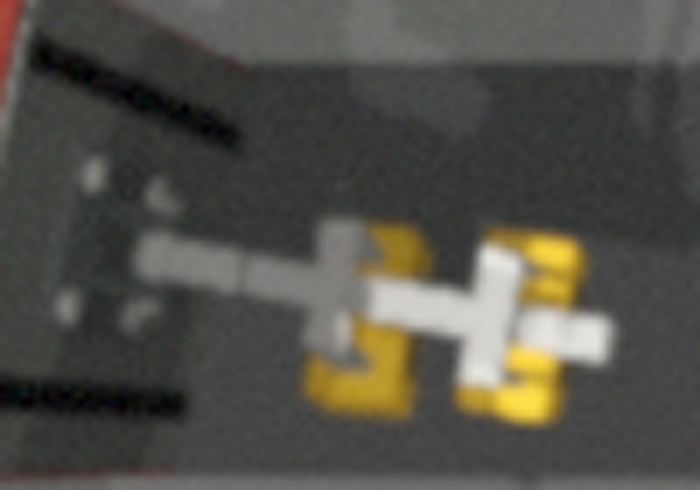

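Run:
```python
from plan import *
f=lambda p:(110+p[0]/7-.4,180+p[1]/7-.4)
P=onplane('top',[f((490,315)),f((335,288))],.192); print(P)
A=1.3875; n=np.array([np.cos(A),np.sin(A)]); q=np.array([n[1],-n[0]]); H=np.array([.4852+.185*(.287-.1283),.287])
for x in P: d=x[:2]-H; print('l',-d@n,'lat',d@q)
t=H-.120*n+.0015*q
print(t); plan([((t[0],t[1],.27),1.3875,8)])
```

```text
[[0.4946 0.1669 0.192 ]
 [0.5051 0.2212 0.192 ]]
l 0.12172525770114624 lat 0.002241884319542145
l 0.0664117718167357 lat 0.0026537572995952077
[0.4942 0.1687]
from [ 0.4526 -0.0599  0.2867] yaw 1.3968
[0.4942 0.1687 0.27  ] [[[0.029, 0.0002, 0.0021], 0.0012], [[0.029, 0.0001, 0.0021], 0.0012], [[0.029, 0.0001, 0.0021], 0.0012], [[0.029, 0.0001, 0.0021], 0.0012], [[0.029, 0.0, 0.0021], 0.0012], [[0.029, 0.0, 0.0021], 0.0012], [[0.029, -0.0, 0.0021], 0.0012], [[0.029, -0.0001, 0.0021], 0.0012]]
```

Call:
{"name": "carry_out", "arguments": {
  "targets": [
    [[0,0,0],0],
    [[0.029,0,0],0.001],
    [[0.029,0,0],0.001],
    [[0.029,0,0],0.001],
    [[0.029,0,0],0.001],
    [[0.029,0,0],0.001],
    [[0.029,0,0],0.001],
    [[0.025,0,0],0.001],
    [[0.015,0,0],0.001],
    [[0,0,0],0]
  ]
}}

```text
time: 42.98
tool_pos: [0.4919, 0.1566, 0.2898]
tool_rot: [-3.132, -0.015, 1.387]
contact_force: [0.6, -0.5, 0.5]
opening: 0.0919
```

```bash
python3 line.py
```

```text
l 0.13232671589027706 lat(+ along tool y) 0.0015098076602137651 yawerr -0.0007394261018969228 z 0.28975925813887304 rot [-3.1319 -0.0148  1.3868] F [ 0.594  -0.4857  0.5017] open 0.09188383620913933
```

Call:
{"name": "carry_out", "arguments": {
  "targets": [
    [[0.011,0,0.015],0],
    [[0,0,0.02],0],
    [[0,0,0.02],0],
    [[0,0,0.02],0],
    [[0,0,0],0]
  ]
}}

```text
time: 43.6
tool_pos: [0.4925, 0.1672, 0.209]
tool_rot: [-3.129, -0.013, 1.383]
contact_force: [-0.1, 0.7, 0.5]
opening: 0.092
```

```bash
python3 line.py
```

```text
l 0.12181218671264202 lat(+ along tool y) 0.00015499600494523163 yawerr -0.004685539207337275 z 0.2090323831598168 rot [-3.1289 -0.0131  1.3828] F [-0.1161  0.7214  0.5187] open 0.09197629523015148
```

Call:
{"name": "carry_out", "arguments": {
  "targets": [
    [[0,0.001,0.016],-0.004],
    [[0,0,0.016],0],
    [[0,0,0.016],0],
    [[0,0,0.012],0],
    [[0,0,0],0]
  ]
}}

```text
time: 44.22
tool_pos: [0.4947, 0.1673, 0.1495]
tool_rot: [-3.133, -0.015, 1.385]
contact_force: [-0.3, -0.1, 0.2]
opening: 0.0918
```

```bash
python3 line.py
```

```text
l 0.12133542070487371 lat(+ along tool y) 0.0023422087219759457 yawerr -0.0029207723975861466 z 0.14952425908565325 rot [-3.1332 -0.0146  1.3846] F [-0.3147 -0.1009  0.2084] open 0.09182061470850501
```

Call:
{"name": "carry_out", "arguments": {
  "targets": [
    [[0,0,0.001],0],
    [[0,0,0],0],
    [[0,0,0],0],
    [[0,0,0],0],
    [[0,0,0],0],
    [[0,0,0],0],
    [[0,0,0],0]
  ],
  "fingers": 1.0,
  "grip_force": 40
}}

```text
time: 45.1
tool_pos: [0.4954, 0.1675, 0.1504]
tool_rot: [-3.136, -0.016, 1.385]
contact_force: [-0.5, -1.1, -0.1]
opening: 0.0454
```

Call:
{"name": "carry_out", "arguments": {
  "targets": [
    [[0,0,-0.006],0],
    [[0,0,-0.009],0],
    [[0,0,-0.009],0],
    [[0,0,-0.006],0],
    [[0,0,0],0]
  ]
}}

```text
time: 45.72
tool_pos: [0.4947, 0.1667, 0.1813]
tool_rot: [-3.133, -0.014, 1.384]
contact_force: [-0.2, -0.0, -5.4]
opening: 0.0461
```

```bash
python3 line.py
```

```text
l 0.1218812120769331 lat(+ along tool y) 0.0023629847547690713 yawerr -0.0030534201378558112 z 0.18126730254265905 rot [-3.1327 -0.0145  1.3844] F [-0.242  -0.0435 -5.4162] open 0.04606456870745603
```

Call:
{"name": "carry_out", "arguments": {
  "targets": [
    [[-0.013,0,0],0],
    [[-0.013,0,0],0],
    [[-0.013,0,0],0],
    [[-0.013,0,0],0]
  ]
}}

```text
time: 46.22
tool_pos: [0.4838, 0.1122, 0.1798]
tool_rot: [-3.131, -0.013, 1.385]
contact_force: [-0.0, 0.2, -5.4]
opening: 0.046
```

```bash
python3 line.py
```

```text
l 0.17750670585724215 lat(+ along tool y) 0.0015769858886854893 yawerr -0.002286704870548606 z 0.1797528956661058 rot [-3.1313 -0.0135  1.3852] F [-0.0442  0.1505 -5.4259] open 0.04603421198816589
```

Clear of forces. Out past the nose, then over to the mat.

Call:
{"name": "carry_out", "arguments": {
  "targets": [
    [[-0.013,0,0],0],
    [[-0.015,0,0],0],
    [[-0.02,0,0],0],
    [[-0.025,0,0],0],
    [[-0.03,0,-0.001],0],
    [[-0.03,0.005,-0.001],0],
    [[-0.03,0.005,-0.001],-0.01],
    [[-0.03,0.005,-0.001],-0.01],
    [[-0.03,0.005,-0.001],-0.01],
    [[-0.02,0.005,0],-0.01]
  ]
}}

```text
time: 47.48
tool_pos: [0.4619, -0.1448, 0.182]
tool_rot: [-3.134, -0.013, 1.426]
contact_force: [0.8, -0.5, -4.9]
opening: 0.0456
```

Run:
```python
from plan import *
print(st()[1],st()[2]['contact_force'],st()[2]['opening'])
plan([((.5,-.215,.15),1.475,4),((.5,-.215,.075),1.475,4)])
```

```text
[-3.1342 -0.0132  1.4261] [ 0.8108 -0.5324 -4.8547] 0.04562697240358875
from [ 0.4619 -0.1448  0.182 ] yaw 1.4261
[ 0.5   -0.215  0.15 ] [[[-0.016, 0.012, 0.008], -0.0122], [[-0.0161, 0.0118, 0.008], -0.0122], [[-0.0163, 0.0116, 0.008], -0.0122], [[-0.0164, 0.0114, 0.008], -0.0122]]
[ 0.5   -0.215  0.075] [[[0.0, 0.0, 0.0187], -0.0], [[0.0, 0.0, 0.0187], -0.0], [[0.0, 0.0, 0.0187], -0.0], [[0.0, 0.0, 0.0187], -0.0]]
```

Call:
{"name": "carry_out", "arguments": {
  "targets": [
    [[-0.016,0.012,0.008],-0.012],
    [[-0.016,0.012,0.008],-0.012],
    [[-0.016,0.012,0.008],-0.012],
    [[-0.015,0.012,0.008],-0.012],
    [[0,0,0.018],0],
    [[0,0,0.018],0],
    [[0,0,0.018],0],
    [[0,0,0.012],0],
    [[0,0,0],0]
  ]
}}

```text
time: 48.6
tool_pos: [0.5043, -0.2208, 0.077]
tool_rot: [-3.135, -0.013, 1.476]
contact_force: [-0.0, 0.5, -4.6]
opening: 0.0454
```

Run:
```python
from plan import *
print(st()[1],st()[2]['contact_force'],st()[2]['opening'])
s=snap('scene','s21')
a=cv2.resize(s[160:280,120:260],None,fx=5,fy=5,interpolation=cv2.INTER_CUBIC)[:,:,::-1]
cv2.imwrite('pics/s21c.png',a)
```

```text
[-3.1352 -0.0135  1.4763] [-0.0065  0.4841 -4.5713] 0.045446830959908514
```

View pics/s21c.png

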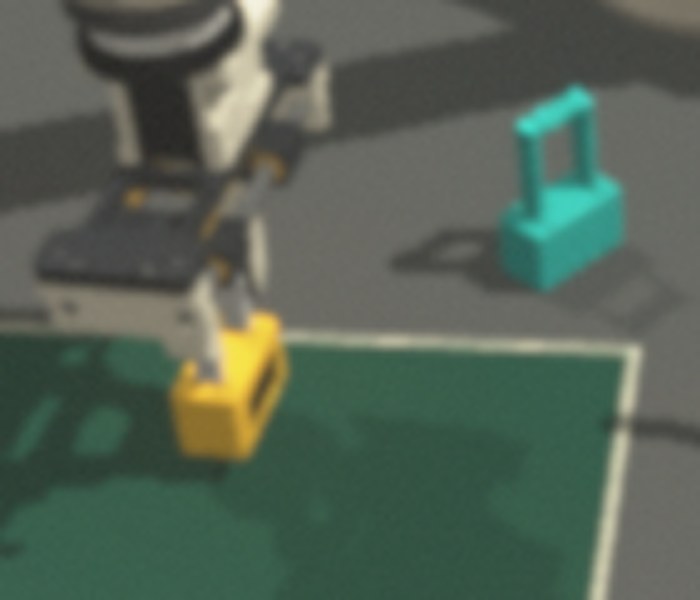

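Call:
{"name": "carry_out", "arguments": {
  "targets": [
    [[0,0,0.007],0],
    [[0,0,0.006],0],
    [[0,0,0.004],0],
    [[0,0,0],0]
  ]
}}

```text
time: 49.15
tool_pos: [0.5056, -0.2213, 0.0611]
tool_rot: [-3.139, -0.012, 1.477]
contact_force: [-0.4, 0.2, -4.9]
opening: 0.0458
```

Call:
{"name": "carry_out", "arguments": {
  "targets": [
    [[0,0,0.003],0],
    [[0,0,0.002],0]
  ]
}}

```text
time: 49.4
tool_pos: [0.5062, -0.2217, 0.0583]
tool_rot: [-3.141, -0.01, 1.477]
contact_force: [-7.0, 2.2, 22.5]
opening: 0.0455
```

Down on the mat (22 N up). Release and rise.

Call:
{"name": "carry_out", "arguments": {
  "targets": [
    [[0,0,-0.002],0],
    [[0,0,0],0],
    [[0,0,0],0],
    [[0,0,0],0],
    [[0,0,0],0]
  ],
  "fingers": 0.0
}}

```text
time: 50.02
tool_pos: [0.5078, -0.2228, 0.0624]
tool_rot: [3.137, -0.008, 1.477]
contact_force: [0.0, 0.5, 0.2]
opening: 0.0897
```

Call:
{"name": "carry_out", "arguments": {
  "targets": [
    [[0,0,-0.012],0],
    [[0,0,-0.02],0],
    [[0,0,-0.03],0],
    [[0,0,-0.03],0],
    [[0,0,-0.04],0],
    [[0,0,-0.04],0],
    [[0,0,-0.04],0],
    [[0,0,0],0]
  ]
}}

```text
time: 51.02
tool_pos: [0.5064, -0.2242, 0.2867]
tool_rot: [3.134, -0.006, 1.477]
contact_force: [-0.3, 0.5, -1.4]
opening: 0.0914
```

```bash
python3 swing.py
python3 - <<'E'
from plan import *
print(st()[:2])
s=snap('scene','s22');t=snap('top','t22')
b=cv2.resize(t[180:250,110:210],None,fx=7,fy=7,interpolation=cv2.INTER_CUBIC)[:,:,::-1]
cv2.imwrite('pics/t22c.png',b)
t=np.array([.5051,.2212]); plan([((.4945,.165,.27),1.3875,10)])
E
```

```text
51.08 [([165.1, 213.3], 78), ([162.5, 231.3], 82)]
51.12 [([165.1, 213.4], 78), ([162.7, 231.2], 84)]
51.17 [([165.1, 213.4], 78), ([162.5, 231.2], 84)]
51.23 [([165.2, 213.3], 79), ([162.6, 231.2], 86)]
51.27 [([165.2, 213.4], 78), ([162.6, 231.1], 86)]
51.33 [([165.1, 213.3], 78), ([162.7, 231.3], 84)]
(array([ 0.5048, -0.2233,  0.281 ]), array([-3.1396, -0.0111,  1.4769]))
from [ 0.505  -0.2234  0.2813] yaw 1.4769
[0.4945 0.165  0.27  ] [[[0.0386, -0.0047, 0.0011], 0.0089], [[0.0385, -0.005, 0.0011], 0.0089], [[0.0385, -0.0054, 0.0011], 0.0089], [[0.0384, -0.0057, 0.0011], 0.0089], [[0.0384, -0.0061, 0.0011], 0.0089], [[0.0383, -0.0064, 0.0011], 0.0089], [[0.0383, -0.0067, 0.0011], 0.0089], [[0.0382, -0.0071, 0.0011], 0.0089], [[0.0381, -0.0074, 0.0011], 0.0089], [[0.0381, -0.0078, 0.0011], 0.0089]]
```

View pics/s22.png

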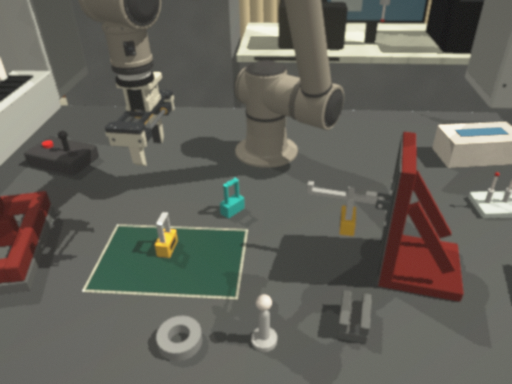

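View pics/t22c.png

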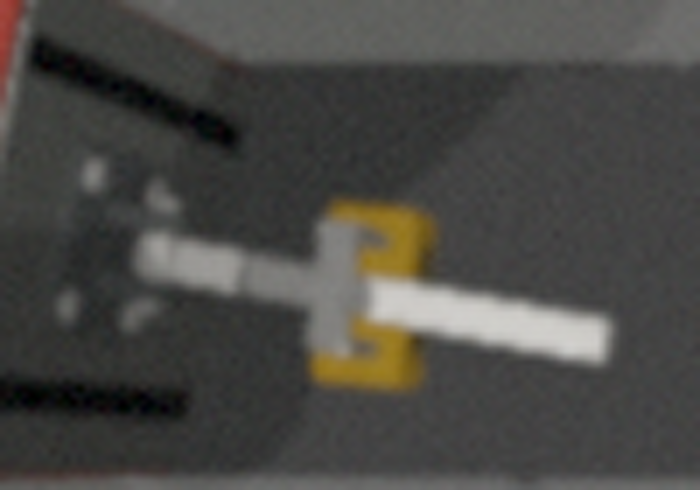

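Call:
{"name": "carry_out", "arguments": {
  "targets": [
    [[0.04,-0.005,0],0.009],
    [[0.04,-0.005,0],0.009],
    [[0.04,-0.0055,0],0.009],
    [[0.04,-0.0055,0],0.009],
    [[0.04,-0.006,0],0.009],
    [[0.04,-0.0065,0],0.009],
    [[0.04,-0.0065,0],0.009],
    [[0.04,-0.007,0],0.009],
    [[0.04,-0.007,0],0.009],
    [[0.04,-0.007,0],0.009]
  ]
}}

```text
time: 52.68
tool_pos: [0.498, 0.191, 0.2806]
tool_rot: [-3.13, -0.01, 1.378]
contact_force: [0.1, -0.6, -0.4]
opening: 0.0919
```

```bash
python3 line.py; python3 -c "
from plan import *
plan([((.5051,.2212,.25),1.3875,3)])"
```

```text
l 0.09736636880207009 lat(+ along tool y) 0.001220611873488174 yawerr -0.009791417775441014 z 0.28062359801857467 rot [-3.1298 -0.0103  1.3777] F [ 0.0668 -0.5707 -0.4278] open 0.09194685192129883
from [0.498  0.191  0.2806] yaw 1.3777
[0.5051 0.2212 0.25  ] [[[0.0103, 0.0004, 0.0102], -0.0033], [[0.0103, 0.0004, 0.0102], -0.0033], [[0.0103, 0.0005, 0.0102], -0.0033]]
```

Call:
{"name": "carry_out", "arguments": {
  "targets": [
    [[0.01,0.0005,0.01],-0.003],
    [[0.01,0.0005,0.015],-0.003],
    [[0.01,0.0005,0.018],-0.003],
    [[0,0,0.018],0],
    [[0,0,0],0]
  ]
}}

```text
time: 53.3
tool_pos: [0.5038, 0.2214, 0.2131]
tool_rot: [-3.124, -0.007, 1.388]
contact_force: [0.3, 0.2, 1.4]
opening: 0.0916
```

```bash
python3 line.py
```

```text
l 0.06645445498022279 lat(+ along tool y) 0.0013413812966031479 yawerr 0.0009688568564409916 z 0.21306154325707255 rot [-3.1245 -0.0068  1.3885] F [0.2756 0.2476 1.3948] open 0.09163962683914299
```

Call:
{"name": "carry_out", "arguments": {
  "targets": [
    [[0,0,0.016],0],
    [[0,0,0.016],0],
    [[0,0,0.016],0],
    [[0,0,0.014],0],
    [[0,0,0],0]
  ]
}}

```text
time: 53.92
tool_pos: [0.5049, 0.2192, 0.1505]
tool_rot: [-3.127, -0.007, 1.384]
contact_force: [0.1, 0.2, -0.5]
opening: 0.0921
```

```bash
python3 line.py
```

```text
l 0.0684547608475391 lat(+ along tool y) 0.002869325749039128 yawerr -0.003318709399336983 z 0.15053733473990635 rot [-3.127  -0.0073  1.3842] F [ 0.0669  0.1964 -0.5422] open 0.0920610234041839
```

Call:
{"name": "carry_out", "arguments": {
  "targets": [
    [[0.002,0,0.001],0],
    [[0,0,0],0],
    [[0,0,0],0],
    [[0,0,0],0],
    [[0,0,0],0],
    [[0,0,0],0],
    [[0,0,0],0]
  ],
  "fingers": 1.0,
  "grip_force": 40
}}

```text
time: 54.8
tool_pos: [0.5063, 0.2215, 0.1516]
tool_rot: [-3.13, -0.009, 1.384]
contact_force: [-0.1, -0.4, 0.8]
opening: 0.0462
```

Call:
{"name": "carry_out", "arguments": {
  "targets": [
    [[0,0,-0.006],0],
    [[0,0,-0.009],0],
    [[0,0,-0.009],0],
    [[0,0,-0.006],0],
    [[0,0,0],0]
  ]
}}

```text
time: 55.42
tool_pos: [0.5058, 0.2209, 0.1825]
tool_rot: [-3.127, -0.007, 1.384]
contact_force: [0.9, -0.8, -4.1]
opening: 0.046
```

```bash
python3 line.py
```

```text
l 0.06663018110168732 lat(+ along tool y) 0.0034044887185525814 yawerr -0.003423708934926495 z 0.18246106702785678 rot [-3.1272 -0.0074  1.3841] F [ 0.8825 -0.7623 -4.0995] open 0.04602013691123608
```

Call:
{"name": "carry_out", "arguments": {
  "targets": [
    [[-0.013,-0.0005,0],0],
    [[-0.013,-0.0005,0],0],
    [[-0.013,-0.0005,0],0],
    [[-0.013,0,0],0]
  ]
}}

```text
time: 55.92
tool_pos: [0.4932, 0.1665, 0.1813]
tool_rot: [-3.126, -0.006, 1.385]
contact_force: [1.0, 0.2, -4.5]
opening: 0.0459
```

```bash
python3 line.py
```

```text
l 0.1223574718068472 lat(+ along tool y) 0.0009430174069515931 yawerr -0.002724171594816971 z 0.18131293954106537 rot [-3.1258 -0.0063  1.3848] F [ 0.9615  0.192  -4.5252] open 0.04589382558722771
```

Call:
{"name": "carry_out", "arguments": {
  "targets": [
    [[-0.013,0,0],0],
    [[-0.013,0,0],0],
    [[-0.013,0,0],0],
    [[-0.013,0,0],0]
  ]
}}

```text
time: 56.42
tool_pos: [0.4829, 0.1113, 0.1811]
tool_rot: [-3.126, -0.006, 1.384]
contact_force: [0.1, 0.6, -3.9]
opening: 0.0461
```

```bash
python3 line.py
```

```text
l 0.17852531983938413 lat(+ along tool y) 0.0008704068589569887 yawerr -0.003558803826849699 z 0.18110973646814227 rot [-3.1261 -0.0062  1.3839] F [ 0.0685  0.5645 -3.879 ] open 0.04607035546780854
```

Call:
{"name": "carry_out", "arguments": {
  "targets": [
    [[-0.013,0,0],0],
    [[-0.02,0,0],0],
    [[-0.025,0.003,0],-0.01],
    [[-0.03,0.006,0],-0.01],
    [[-0.03,0.008,0],-0.01],
    [[-0.03,0.009,0],-0.01],
    [[-0.03,0.009,0],-0.01],
    [[-0.02,0.009,0],-0.01],
    [[0,0,0],0]
  ]
}}

```text
time: 57.55
tool_pos: [0.4925, -0.1018, 0.1796]
tool_rot: [-3.129, -0.007, 1.445]
contact_force: [-0.0, 0.6, -5.6]
opening: 0.046
```

Run:
```python
from plan import *
print(st()[1],st()[2]['contact_force'],st()[2]['opening'])
plan([((.51,-.11,.15),1.475,3),((.51,-.11,.075),1.475,4)])
s=snap('scene','s23')
```

```text
[-3.1287 -0.0071  1.4455] [-0.035   0.5795 -5.5824] 0.04600469000791171
from [ 0.4925 -0.1018  0.1796] yaw 1.4455
[ 0.51 -0.11  0.15] [[[-0.002, 0.0061, 0.0099], -0.0098], [[-0.002, 0.0061, 0.0099], -0.0098], [[-0.0021, 0.0061, 0.0099], -0.0098]]
[ 0.51  -0.11   0.075] [[[0.0, 0.0, 0.0187], -0.0], [[0.0, 0.0, 0.0187], -0.0], [[0.0, 0.0, 0.0187], -0.0], [[0.0, 0.0, 0.0187], -0.0]]
```

View pics/s23.png

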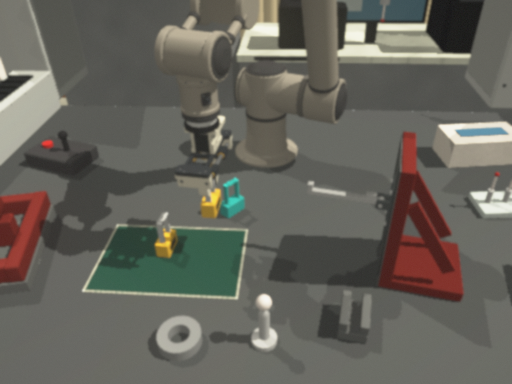

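B unmoved at (166,242); A is held and the arm is empty. Placing A.

Call:
{"name": "carry_out", "arguments": {
  "targets": [
    [[-0.002,0.006,0.01],-0.01],
    [[-0.002,0.006,0.01],-0.01],
    [[-0.002,0.006,0.01],-0.01],
    [[0,0,0.018],0],
    [[0,0,0.018],0],
    [[0,0,0.018],0],
    [[0,0,0.014],0],
    [[0,0,0],0]
  ]
}}

```text
time: 58.6
tool_pos: [0.5094, -0.1052, 0.0736]
tool_rot: [-3.125, -0.01, 1.484]
contact_force: [0.1, 0.5, -4.7]
opening: 0.0459
```

Call:
{"name": "carry_out", "arguments": {
  "targets": [
    [[0,0,0.006],0],
    [[0,0,0.004],0],
    [[0,0,0.003],0],
    [[0,0,0],0]
  ]
}}

```text
time: 59.1
tool_pos: [0.5105, -0.1054, 0.0611]
tool_rot: [-3.128, -0.009, 1.485]
contact_force: [0.1, 0.1, -4.5]
opening: 0.046
```

Call:
{"name": "carry_out", "arguments": {
  "targets": [
    [[0,0,0.003],0],
    [[0,0,0.002],0]
  ]
}}

```text
time: 59.35
tool_pos: [0.5108, -0.1057, 0.0597]
tool_rot: [-3.131, -0.008, 1.485]
contact_force: [-8.0, 2.4, 18.5]
opening: 0.0462
```

Call:
{"name": "carry_out", "arguments": {
  "targets": [
    [[0,0,-0.002],0],
    [[0,0,0],0],
    [[0,0,0],0],
    [[0,0,0],0],
    [[0,0,0],0]
  ],
  "fingers": 0.0
}}

```text
time: 59.98
tool_pos: [0.5126, -0.1064, 0.0635]
tool_rot: [-3.135, -0.007, 1.485]
contact_force: [-0.1, -0.1, -0.3]
opening: 0.0899
```

Call:
{"name": "carry_out", "arguments": {
  "targets": [
    [[0,0,-0.012],0],
    [[0,0,-0.02],0],
    [[0,0,-0.03],0],
    [[0,0,-0.03],0],
    [[0,0,-0.04],0],
    [[0,0,-0.04],0],
    [[0,0,-0.02],0],
    [[0,0,0],0]
  ]
}}

```text
time: 60.98
tool_pos: [0.5135, -0.1077, 0.2667]
tool_rot: [-3.139, -0.006, 1.485]
contact_force: [0.9, -0.6, -0.4]
opening: 0.0917
```

Run:
```python
from plan import *
print(st()[:2])
s=snap('scene','s24');t=snap('top','t24')
a=cv2.resize(s[160:280,110:260],None,fx=5,fy=5,interpolation=cv2.INTER_CUBIC)[:,:,::-1]
cv2.imwrite('pics/s24c.png',a)
plan([((.4852,.133,.25),1.3875,10)])
```

```text
(array([ 0.5135, -0.1077,  0.2667]), array([-3.1386, -0.0057,  1.485 ]))
from [ 0.5126 -0.1074  0.2645] yaw 1.4850
[0.4852 0.133  0.25  ] [[[0.0237, -0.0048, 0.0014], 0.0097], [[0.0237, -0.005, 0.0014], 0.0097], [[0.0236, -0.0053, 0.0014], 0.0097], [[0.0236, -0.0055, 0.0014], 0.0097], [[0.0235, -0.0057, 0.0014], 0.0097], [[0.0235, -0.0059, 0.0014], 0.0097], [[0.0234, -0.0062, 0.0014], 0.0097], [[0.0233, -0.0064, 0.0014], 0.0097], [[0.0233, -0.0066, 0.0014], 0.0097], [[0.0232, -0.0069, 0.0014], 0.0097]]
```

View pics/s24c.png

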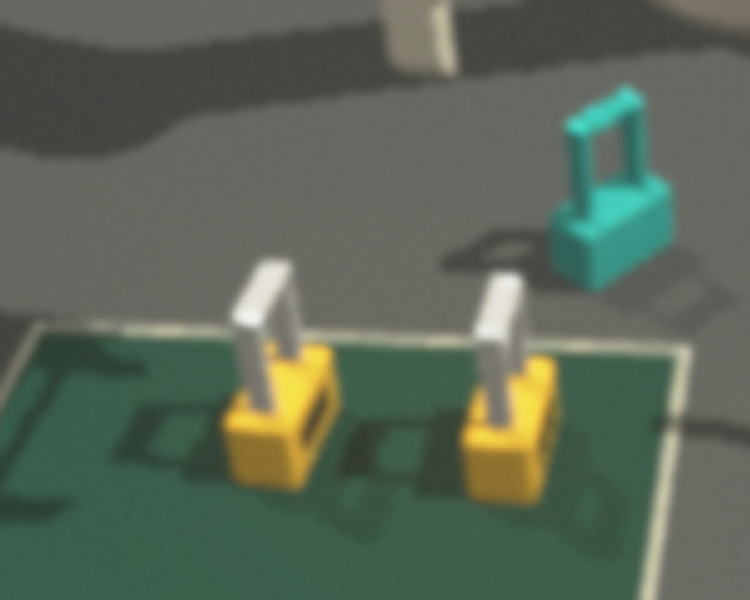

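Call:
{"name": "carry_out", "arguments": {
  "targets": [
    [[0.025,-0.005,0],0.01],
    [[0.025,-0.005,0],0.01],
    [[0.025,-0.005,0],0.01],
    [[0.025,-0.0055,0],0.01],
    [[0.025,-0.0055,0],0.01],
    [[0.025,-0.006,0],0.01],
    [[0.025,-0.006,0],0.01],
    [[0.025,-0.006,0],0.01],
    [[0.025,-0.0065,0],0.01],
    [[0.02,-0.0065,0],0.01]
  ],
  "fingers": 0.3
}}

```text
time: 62.32
tool_pos: [0.4808, 0.1498, 0.252]
tool_rot: [-3.105, -0.002, 1.378]
contact_force: [-0.3, 0.0, 0.3]
opening: 0.0641
```

```bash
python3 line.py;python3 -c "
from plan import *
plan([((.4882,.1444,.22),1.3875,3)])"
```

```text
l 0.14100905231319324 lat(+ along tool y) -0.008197524434062043 yawerr -0.009687078391376724 z 0.25195410265127643 rot [-3.105  -0.0025  1.3778] F [-0.254   0.0021  0.2633] open 0.0641284693563207
from [0.4808 0.1498 0.252 ] yaw 1.3778
[0.4882 0.1444 0.22  ] [[[-0.0013, 0.0028, 0.0107], -0.0032], [[-0.0013, 0.0028, 0.0107], -0.0032], [[-0.0013, 0.0028, 0.0107], -0.0032]]
```

Call:
{"name": "carry_out", "arguments": {
  "targets": [
    [[-0.001,0.003,0.011],-0.003],
    [[-0.001,0.003,0.011],-0.003],
    [[-0.001,0.003,0.011],-0.003],
    [[0,0,0.015],0],
    [[0,0,0.015],0],
    [[0,0,0.012],0],
    [[0,0,0.008],0],
    [[0,0,0],0]
  ]
}}

```text
time: 63.32
tool_pos: [0.4846, 0.142, 0.1586]
tool_rot: [-3.096, 0.001, 1.385]
contact_force: [0.4, 1.1, 0.0]
opening: 0.0643
```

```bash
python3 line.py
```

```text
l 0.14801239078502437 lat(+ along tool y) -0.0030592292146253922 yawerr -0.0020227725506816174 z 0.15857922034719912 rot [-3.0962  0.0011  1.3855] F [0.4128 1.144  0.0305] open 0.06430707671262734
```

Call:
{"name": "carry_out", "arguments": {
  "targets": [
    [[0.002,0.003,0],0],
    [[0,0,0],0],
    [[0,0,0],0],
    [[0,0,0],0],
    [[0,0,0],0],
    [[0,0,0],0],
    [[0,0,0],0],
    [[0,0,0],0]
  ],
  "fingers": 1.0,
  "grip_force": 20
}}

```text
time: 64.32
tool_pos: [0.4875, 0.1441, 0.1599]
tool_rot: [-3.096, 0.0, 1.385]
contact_force: [-0.7, 0.8, 0.2]
opening: 0.0144
```

```bash
python3 line.py; sed -i 's/H=np.array(\[.518,.2843\]); n=np.array(\[.2016,.9795\])/H=np.array([.5146,.287]); n=np.array([.1822,.9833])/' arc.py; python3 arc.py; python3 -c "
import numpy as np
r=.146
th=np.linspace(1.571,0.05,15)
print(np.round(np.c_[th[1:],-np.diff(r*np.sin(th)),-np.diff(r*np.cos(th))],4))"
```

```text
l 0.14549498839309394 lat(+ along tool y) -0.0005943247266219421 yawerr -0.002350964241808917 z 0.15987714291215366 rot [-3.0962  0.0004  1.3851] F [-0.6802  0.7657  0.21  ] open 0.014400404019057511
out 0.14550231926166732 lat -0.0006457721725298429 h -0.0011228570878463462 r 0.1455066518017781 theta 1.5785132814401728 open 0.014400404019057511 F [-0.6802  0.7657  0.21  ] rot [-3.0962  0.0004  1.3851]
[[ 1.4624e+00  9.0000e-04 -1.5800e-02]
 [ 1.3537e+00  2.6000e-03 -1.5600e-02]
 [ 1.2451e+00  4.3000e-03 -1.5300e-02]
 [ 1.1364e+00  5.9000e-03 -1.4700e-02]
 [ 1.0278e+00  7.4000e-03 -1.4000e-02]
 [ 9.1910e-01  8.9000e-03 -1.3100e-02]
 [ 8.1050e-01  1.0300e-02 -1.2100e-02]
 [ 7.0190e-01  1.1500e-02 -1.0900e-02]
 [ 5.9320e-01  1.2600e-02 -9.6000e-03]
 [ 4.8460e-01  1.3600e-02 -8.1000e-03]
 [ 3.7590e-01  1.4400e-02 -6.6000e-03]
 [ 2.6730e-01  1.5000e-02 -5.0000e-03]
 [ 1.5860e-01  1.5500e-02 -3.4000e-03]
 [ 5.0000e-02  1.5800e-02 -1.7000e-03]]
```

Call:
{"name": "carry_out", "arguments": {
  "targets": [
    [[0.001,0,-0.016],0],
    [[0.0025,0,-0.0155],0],
    [[0.0045,0,-0.015],0],
    [[0.006,0,-0.0145],0],
    [[0.0075,0,-0.014],0]
  ]
}}

```text
time: 64.95
tool_pos: [0.4916, 0.1657, 0.2301]
tool_rot: [-3.082, 0.003, 1.383]
contact_force: [-0.7, 2.3, -8.7]
opening: 0.0153
```

```bash
python3 arc.py
```

```text
out 0.1234508278958688 lat -0.0005434909142412728 h 0.06905442779425458 r 0.14145183245955967 theta 1.0607893470448448 open 0.015256951077526839 F [-0.6996  2.3125 -8.7181] rot [-3.0823  0.0026  1.3825]
```

Call:
{"name": "carry_out", "arguments": {
  "targets": [
    [[0.008,0,-0.014],0],
    [[0.0095,0,-0.013],0],
    [[0.0105,0,-0.012],0],
    [[0.0115,0,-0.011],0],
    [[0.0125,0,-0.0095],0]
  ]
}}

```text
time: 65.58
tool_pos: [0.5024, 0.2184, 0.2825]
tool_rot: [-3.067, 0.009, 1.382]
contact_force: [-0.4, 0.8, -15.6]
opening: 0.0161
```

```bash
python3 arc.py
```

```text
out 0.06967800098399064 lat 0.0004693310971081365 h 0.1215296885321488 r 0.14008743346869518 theta 0.5205868996827835 open 0.016084183172562844 F [ -0.4136   0.7624 -15.6118] rot [-3.0668  0.0094  1.3819]
```

Call:
{"name": "carry_out", "arguments": {
  "targets": [
    [[0.013,0,-0.005],0],
    [[0.0135,0,-0.004],0],
    [[0.014,0,-0.003],0]
  ]
}}

```text
time: 65.95
tool_pos: [0.51, 0.2555, 0.2964]
tool_rot: [-3.066, 0.02, 1.381]
contact_force: [-4.4, -4.6, -3.1]
opening: 0.0166
```

```bash
python3 arc.py
```

```text
out 0.03183410141044262 lat 0.001183226917775462 h 0.13543167499669545 r 0.1391227824801563 theta 0.23086554407165213 open 0.016622711908048763 F [-4.3708 -4.6125 -3.0508] rot [-3.0665  0.02    1.3808]
```

Call:
{"name": "carry_out", "arguments": {
  "targets": [
    [[0.013,0,-0.001],0],
    [[0.012,0,0],0]
  ]
}}

```text
time: 66.2
tool_pos: [0.5147, 0.2787, 0.3]
tool_rot: [-3.069, 0.025, 1.38]
contact_force: [-4.3, -4.8, 0.2]
opening: 0.0156
```

```bash
python3 arc.py
```

```text
out 0.008168015751284398 lat 0.001590833815916946 h 0.1389754444855465 r 0.1392152673066731 theta 0.05870555310279141 open 0.015630631799126018 F [-4.2877 -4.7625  0.1585] rot [-3.0693  0.0248  1.3805]
```

Call:
{"name": "carry_out", "arguments": {
  "targets": [
    [[0.008,0,0],0],
    [[0.004,0,0],0]
  ]
}}

```text
time: 66.45
tool_pos: [0.5161, 0.2903, 0.3007]
tool_rot: [-3.068, 0.028, 1.381]
contact_force: [-3.0, -1.4, -5.8]
opening: 0.0138
```

```bash
python3 arc.py
python3 - <<'E'
from plan import *
s=snap('scene','s25')
a=cv2.resize(s[60:240,330:480],None,fx=3.3,fy=3.3,interpolation=cv2.INTER_CUBIC)[:,:,::-1]
cv2.imwrite('pics/s25c.png',a)
E
```

```text
out -0.0035224785600009804 lat 0.0008457510524263192 h 0.13965601890915758 r 0.13970043476224633 theta -0.025217186485691313 open 0.01380705055532216 F [-3.0068 -1.4199 -5.8184] rot [-3.0683  0.0282  1.3815]
```

View pics/s25c.png

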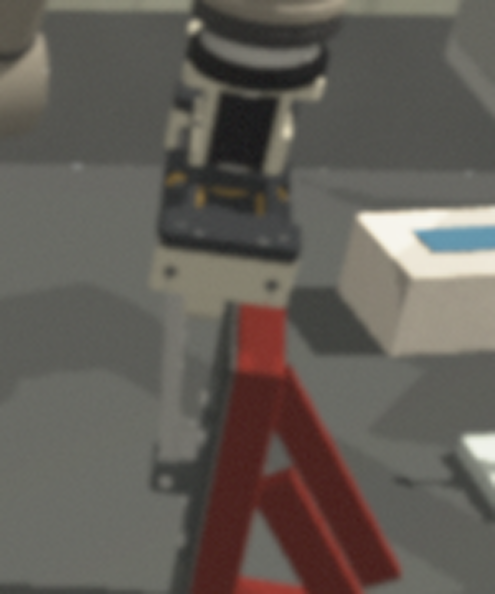

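Call:
{"name": "carry_out", "arguments": {
  "targets": [
    [[0,0,0],0],
    [[0,0,0],0],
    [[0,0,0],0],
    [[0,0,-0.015],0],
    [[0,0,-0.02],0],
    [[0,0,-0.03],0],
    [[0,0,-0.03],0],
    [[0,0,0],0]
  ],
  "fingers": 0.4
}}

```text
time: 67.5
tool_pos: [0.5256, 0.291, 0.4014]
tool_rot: [-3.077, 0.023, 1.38]
contact_force: [0.3, 0.0, -0.7]
opening: 0.0555
```

```bash
cat > ang.py <<'E'
from plan import *
import sys
s=snap('scene',sys.argv[1])
x0,y0,k=350,130,5
a=cv2.resize(s[y0:y0+115,x0:x0+90],None,fx=k,fy=k,interpolation=cv2.INTER_CUBIC)[:,:,::-1]
cv2.imwrite(f'pics/{sys.argv[1]}c.png',a)
H=np.array([.5146,.287]); n=np.array([.1822,.9833])
for th in (0,.06,.12,.18):
  q=lambda l,u: [*(H-(l*np.sin(th)-u*np.cos(th))*n), .18+l*np.cos(th)+u*np.sin(th)]
  print(th,((proj('scene',[q(.165,-.006),q(.165,.006),q(.165,.022),q(.06,-.006),q(0,0)])-[x0,y0])*k+2).round(0).tolist())
E
python3 ang.py s26; python3 -c "
from plan import *
print(st()[:2])"
```

```text
0 [[194.0, 18.0], [225.0, 21.0], [266.0, 25.0], [157.0, 235.0], [151.0, 349.0]]
0.06 [[169.0, 17.0], [200.0, 18.0], [241.0, 20.0], [148.0, 235.0], [151.0, 349.0]]
0.12 [[144.0, 17.0], [174.0, 17.0], [216.0, 17.0], [140.0, 235.0], [151.0, 349.0]]
0.18 [[118.0, 19.0], [149.0, 17.0], [190.0, 15.0], [131.0, 236.0], [151.0, 349.0]]
(array([0.5253, 0.2909, 0.3998]), array([-3.0747,  0.0249,  1.3796]))
```

View pics/s26c.png

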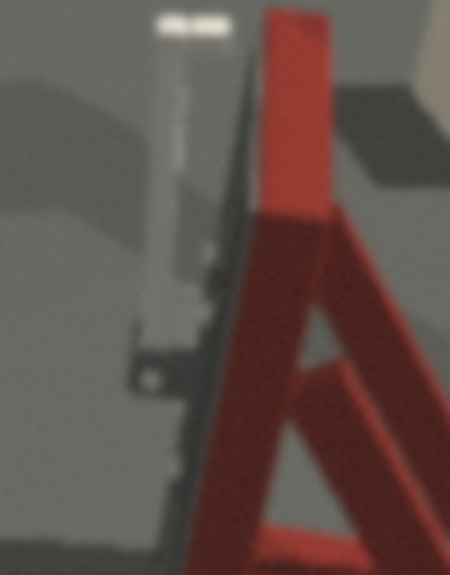

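Call:
{"name": "carry_out", "arguments": {
  "targets": [
    [[-0.03,-0.005,0],0],
    [[-0.03,-0.005,0],0],
    [[0,0,0.02],0],
    [[0,0,0.02],0],
    [[0,0,0.02],0],
    [[0,0,0.02],0],
    [[0,0,0],0]
  ],
  "fingers": 1.0
}}

```text
time: 68.42
tool_pos: [0.4942, 0.2291, 0.3105]
tool_rot: [-3.063, 0.032, 1.379]
contact_force: [-0.1, -0.7, 0.4]
opening: 0.0007
```

```bash
python3 arc.py
```

```text
out 0.06060947833434264 lat -0.009544052780778472 h 0.14953789971170633 r 0.1613539349199439 theta 0.3850771285724378 open 0.0007077310052706797 F [-0.0617 -0.68    0.3637] rot [-3.0634  0.0317  1.3788]
```

Call:
{"name": "carry_out", "arguments": {
  "targets": [
    [[0.01,0.008,0],0],
    [[0.01,0,0],0],
    [[0.008,0,0],0]
  ]
}}

```text
time: 68.8
tool_pos: [0.5089, 0.2565, 0.3102]
tool_rot: [-3.065, 0.031, 1.378]
contact_force: [-0.6, -1.4, 1.0]
opening: 0.0007
```

```bash
python3 arc.py
```

```text
out 0.03102902778887743 lat -5.163539518132125e-05 h 0.14917376569169183 r 0.1523667054712502 theta 0.2050815839751752 open 0.0007043672629306976 F [-0.5631 -1.3859  0.9827] rot [-3.0653  0.0308  1.3779]
```

Call:
{"name": "carry_out", "arguments": {
  "targets": [
    [[0.006,0,0],0],
    [[0.006,0,0],0]
  ]
}}

```text
time: 69.05
tool_pos: [0.5116, 0.2692, 0.3105]
tool_rot: [-3.067, 0.031, 1.378]
contact_force: [0.6, -0.6, 2.0]
opening: 0.0005
```

```bash
python3 arc.py
```

```text
out 0.01808368753212445 lat 0.00026397829836506394 h 0.14949866569703513 r 0.15058841522492153 theta 0.1203773590013515 open 0.0005485402895051878 F [ 0.5776 -0.6141  1.9601] rot [-3.0666  0.0311  1.3783]
```

Call:
{"name": "carry_out", "arguments": {
  "targets": [
    [[0.005,0,0],0],
    [[0.004,0,0],0]
  ]
}}

```text
time: 69.3
tool_pos: [0.5116, 0.2698, 0.3107]
tool_rot: [-3.064, 0.051, 1.374]
contact_force: [-6.4, -20.5, 4.4]
opening: 0.0007
```

```bash
python3 arc.py; python3 ang.py s27
```

```text
out 0.017471717611013245 lat 0.00017616411352660183 h 0.14972106150609904 r 0.15073704645770422 theta 0.11616970049189676 open 0.0006519856928443896 F [ -6.3767 -20.4833   4.4132] rot [-3.0639  0.0509  1.3735]
0 [[194.0, 18.0], [225.0, 21.0], [266.0, 25.0], [157.0, 235.0], [151.0, 349.0]]
0.06 [[169.0, 17.0], [200.0, 18.0], [241.0, 20.0], [148.0, 235.0], [151.0, 349.0]]
0.12 [[144.0, 17.0], [174.0, 17.0], [216.0, 17.0], [140.0, 235.0], [151.0, 349.0]]
0.18 [[118.0, 19.0], [149.0, 17.0], [190.0, 15.0], [131.0, 236.0], [151.0, 349.0]]
```

View pics/s27c.png

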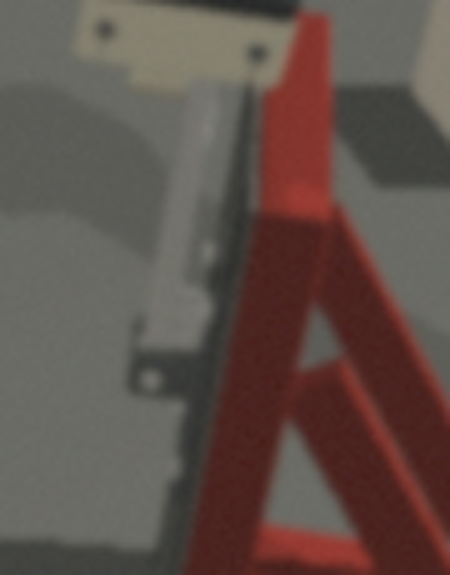

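The force rose to 20 N, so the arm is on its folded stop. Backing off and checking.

Call:
{"name": "carry_out", "arguments": {
  "targets": [
    [[-0.02,0,0],0],
    [[-0.03,0,0],0],
    [[-0.03,0,0],0],
    [[-0.03,0,-0.01],0],
    [[-0.03,0,-0.01],0],
    [[0,0,0],0]
  ],
  "fingers": 0.5
}}

```text
time: 70.1
tool_pos: [0.4853, 0.1315, 0.338]
tool_rot: [-3.064, 0.049, 1.374]
contact_force: [-0.2, 0.5, -0.1]
opening: 0.0459
```

```bash
python3 arc.py; python3 ang.py s28
python3 - <<'E'
from plan import *
t=snap('top','t28')
E
```

```text
out 0.15821095688291922 lat -0.0005297062626122449 h 0.17696553600306608 r 0.237376300018897 theta 0.7295021104978356 open 0.04588437761148252 F [-0.2305  0.5297 -0.1264] rot [-3.0636  0.049   1.3744]
0 [[194.0, 18.0], [225.0, 21.0], [266.0, 25.0], [157.0, 235.0], [151.0, 349.0]]
0.06 [[169.0, 17.0], [200.0, 18.0], [241.0, 20.0], [148.0, 235.0], [151.0, 349.0]]
0.12 [[144.0, 17.0], [174.0, 17.0], [216.0, 17.0], [140.0, 235.0], [151.0, 349.0]]
0.18 [[118.0, 19.0], [149.0, 17.0], [190.0, 15.0], [131.0, 236.0], [151.0, 349.0]]
```

View pics/s28c.png

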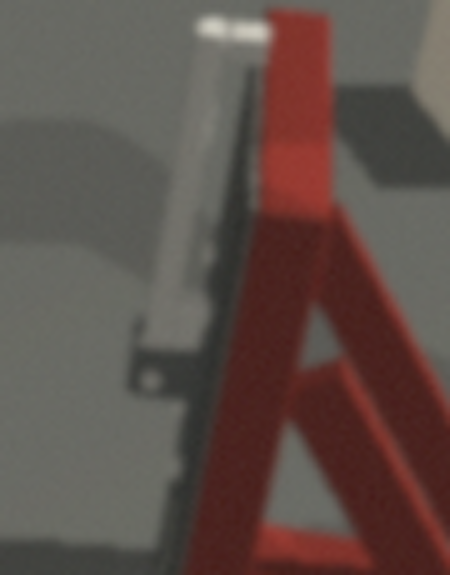

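View pics/s28.png

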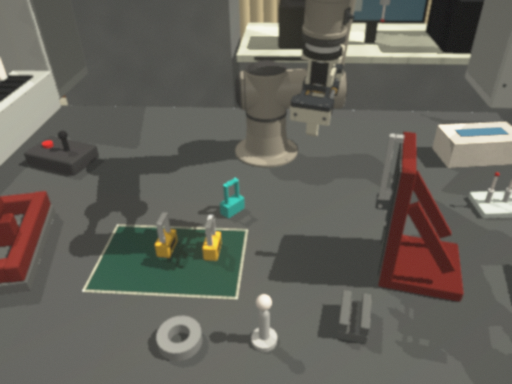

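View pics/t28.png

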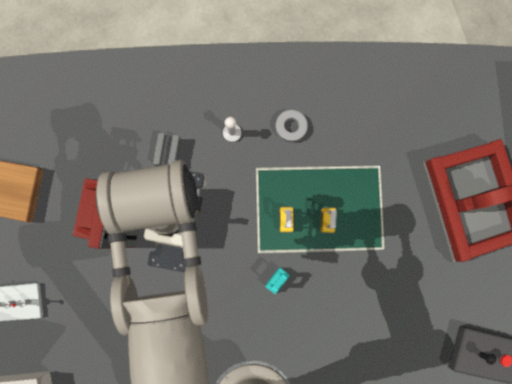

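```bash
python3 -c "
from h import *
print(monitor.observe()['qvel'].round(3), monitor.observe()['contact_force'])
print(order.hand_in())"
```

```text
[ 0.017  0.013  0.002 -0.001 -0.001 -0.   ] [-0.32174746  0.57559996 -0.27413177]
the job is handed in; nothing more can be done
None
```

I ran the load test through and handed the job in at about 70 s of the 210 s allowed. No verdict is reported, so the checks below are my own.

- **Arm down:** I gripped the arm and swung it level. The nose top measured 202 mm high in two views, which is what a fully level arm should give.
- **Weights hung:** Two yellow weights were present; the turquoise one was left alone. I hung them at about 66 mm and 121 mm from the hinge and let go.
- **Swinging:** When I lifted off after hanging the second weight, the first was swinging. It may have been knocked, or I may have started it; I could not tell. I left both hanging for about 14 s. I put the swing at under 0.3 rad, below the 0.5 rad limit, from about 38 s until I took hold of the second weight at about 44 s. I did not measure the earlier, larger swing.
- **Back on the mat:** Both weights stand upright on the mat and are let go.
- **Arm folded up:** After the first fold the arm was still at about 0.09 rad, inside the 0.12 rad limit but with little margin. I pushed it onto its stop with about 20 N. The last picture puts it at about 0 rad.
- **Bystanders:** The sphere, ring gauge and V-block look unmoved in the last pictures. The gripper was clear of everything.

Two readings disagreed with what I expected. While I lowered each weight onto the arm, the force at the gripper still showed its full weight at the height where I expected contact, and fell only about 4 mm lower. The tool also drifted to about 4° off vertical during the fold-up, with no visible effect.

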